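# Try a taper-shank drill chuck in its socket, then drift it out

### The job

Before this drill chuck goes on the store's shelf, try its taper: take it from the wooden block, lower its shank into the bench socket (do not let it drop) and wring it fully home with a firm twisting push of about 25 N, until the collar meets the sleeve and it stays there when you let go. Then pass the drift through the cross slot under the tang and drive it in until it lifts the chuck free of the taper, and leave the chuck standing loose and upright on the drift in the slot. Do not force it with more than 40 N, do not shove the socket about, and leave the other things on the bench where they are.

Things in the scene. Friction and masses are not known exactly. Their poses are not given: they have to be found in the camera images.
- socket: taper socket: grey cast foot (110 mm in x, 180 mm in y, top 26 mm above the bench; 4.7 kg, loose on rubber pads) with an upright steel sleeve 46 mm across in its middle, open at the top. Origin: centre of the underside; z up. Below its bore a slot 10 mm wide (x) and 26 mm high runs through the sleeve along y, open at both y ends, its floor level with the foot's top
- socket_mouth (a point): centre of the sleeve's mouth, 112 mm above the bench, axes as the socket's. The bore tapers from 25 mm across here to 19 mm at 60 mm deep, where the slot begins
- socket_slot (a point): centre of the slot's floor, on the sleeve's axis, 26 mm above the bench, axes as the socket's. With the chuck home its tang's end is 12 mm above this floor
- chuck: drill chuck on a taper shank, 0.5 kg, jaws up in the wooden block. Origin: centre of the underside of its collar; z up. Collar 8 mm thick, 40 mm across, two flats 32 mm apart facing +-x, along the tang's faces; knurled dark round body 36 mm across from 8 to 48 mm up; nose to 62 mm. Below: tapered shank 62 mm long, 25 mm to 19 mm across, then the flat tang
- chuck_grip (a point): centre of the chuck's round body, 30 mm above the collar's underside: where to hold it. Pushed straight down the taper sticks, short of home even at 40 N. Turned to and fro 4 or 5 degrees while pushed it slides home; to be firmly set it needs 20 N or more (best 25) at home. A push over 40 N is forcing it. Once home it holds against a pull of 20 N or more
- chuck_seat (a point): centre of the collar's underside. Home: within 1.5 mm of the sleeve's mouth. With the tang in the slot the taper starts to grip 6 mm above the mouth, and under its own weight the chuck stops 3 to 5 mm up. Lifted 6 mm or more above the mouth it is free again
- chuck_tang (a point): end of the flat tang, 74 mm below the collar's underside: 7.5 mm thick in the chuck's x, 16 mm wide in its y, 12 mm long. It goes into the slot with its width along the slot, either way round, with 8 degrees of play each way; out of line it lands on the slot's shoulders and the collar stands 14 mm above the mouth
- holder: wooden block that the chuck stands in, 75 mm (x) by 125 mm (y), 85 mm high, fixed. The collar rests on its top, the shank hangs with 1 mm play in a hole 28 mm towards +y from the middle; the other hole is empty. Origin: centre of the underside
- drift: drift, 0.26 kg: flat steel wedge on edge, 7 mm thick, with a wooden handle; its blade lies in the kerf of the low wooden rest, nose along +x. Origin: under the handle's middle, level with the blade's lower edge. Blade from x = 42 to 187 mm (nose); lower edge straight; upper edge 9 mm high at the nose, rising 12 mm per 100 mm to 23 mm, then level
- drift_grip (a point): centre of the drift's handle (84 mm long, 24 mm wide, 26 mm high), 25 mm above the level of the blade's lower edge: where to hold it; axes as the drift's
- drift_nose (a point): the drift's nose, at its lower edge; 3 mm thick, full 7 mm from 18 mm back. Slid along the foot into the slot from either side it meets a seated chuck's tang about 17 mm past the sleeve's axis, and has lifted it 7 mm about 75 mm past; takes 5 to 20 N along the slot, falling off as the taper lets go. The drift stays where it is left
- rest: low wooden rest, 85 mm by 60 mm, 28 mm high, fixed, with a kerf 11 mm wide along its x whose floor is 12 mm above the bench. Origin: centre of the underside
- spray: spray can, 52 mm across, 153 mm high, loose; leave it alone. Origin: centre of the underside
- tub: white lidded tub, 84 mm across, 75 mm high, loose; leave it alone. Origin: centre of the underside
- carton: small carton, 70 by 130 by 55 mm, loose; leave it alone. Origin: centre of the underside
Not all that is in view belongs to the job. Leave any green or turquoise look-alike of the drift alone. What is shaped like the socket but red is not meant.

How it is judged:
By the outcome, as a careful person would: the job done as asked, in the order asked, and still so for the second after the job is handed in, with the robot touching nothing.
It also fails if it takes over 72 s, if anything falls off the work surface, if the arm or the gripper's body presses on something with over 40 N, if the wrist force passes 120 N, or if a joint passes its speed limit or range.

### The arm

A 6-joint arm with a two-finger parallel gripper is mounted at the origin on the work surface. World frame = base frame: x ahead of the robot, y to its left, z up, the work surface at z = 0. Lengths are in m, angles in rad, forces in N, time in s.
With the tool pointing down it reaches from about 0.275 to 0.825 m from the base axis. Payload 4.9 kg.
Tool frame: the origin (TCP) lies at the very end of the fingers, on their centre line; the grasp point (between the pads) lies 19 mm behind it; z points along the fingers, y is the direction in which the jaws open and shut (so a half turn about z gives the same grasp; the last joint's range is limited). The gripper opens to 85 mm and grips with 20 to 120 N. Pads are 22 mm wide; open, the fingers measure 114 mm over their backs; the gripper's body (76 mm by 85 mm) begins 54 mm behind the grasp point. The pads swing forward as they close: fully open they stand 13 mm farther back than shut.
Start: joints at [1.001, 0.326, -0.193, 1.052, 0, 1.437], TCP at [0.232, 0.499, 0.231] pointing down, gripper open.
Joint ranges: [-2.65, 2.65], [-0.97, 1.79], [-1.3, 1.35], [-1.93, 2.1], [-1.47, 1.37], [-3.14, 3.14]. Speed limits (rad/s): [2.57, 2.57, 3.14, 3.14, 3.14, 3.14].

### API

Orientations are given as a 3x3 rotation matrix whose columns are the frame's x, y, z axes.
In Python, from rig import monitor, imaging, job_done, boxes_of, regions_of, landmark_of gives the robot as it stands. The module is installed in compiled form; this text tells all that it offers.
- The arm moves only by the tool carry_out, never from a script. Its arguments are lists of equal length, an entry for each row: "slide": the shift along the tool's x, y, z in units of 50 mm (1.0 is 50 mm), a list of three; "roll": the turn about the tool's z in units of 8 degrees (1.0 is 8 degrees); "gripper": the finger opening in mm, from 0 to 85.4. A call has 1 to 12 rows; each row is the pose to reach, as a shift and turn from the pose measured when the call began, along the tool's axes at that moment; what a row does not reach only later rows make up. A row lasts 1/10 s, in which the tool goes at most 50 mm and 8.59 degrees, less where a joint would pass 70% of its speed; a pose out of reach is approached as far as the arm can. A call with a gripper value outside its range is refused whole. The fingers move at their own pace and stop on an object; "newtons" is the grip in N (left out, the last holds). Time passes only in rows, so rows that repeat a pose let the fingers close. It gives the time, the measured TCP pose, the force and the opening at its end, in the units of the state.
- monitor.get_state(): the state, without advancing time (a new reading comes with each control period).
- imaging.snapshot(name): name is "scene" or "top" or "wrist"; returns a dict with "img" (420x560x3 uint8, red, green, blue), "vfov" (degrees; the focal length in pixels is half the picture's height over the tangent of half this angle, whatever the lens; pixels are square), "cx", "cy" (the principal point, pixels), "position" and "orientation" of the camera in the world; the wrist camera has in their place "hand_eye" (4x4, takes a point from camera to tool coordinates, whose origin is the TCP and whose axes are the flange's). Camera axes: x right, y down, z forward; pixel columns grow to the right and rows downward; lengths in m; the calibration is good to about 2 mm. A picture is of the moment at which its call begins: read the wrist's pose just before it. There is no depth.
- job_done(): hands the job in, once; it reports no verdict.
Trained networks look in a picture, given as the dict that the camera call returned (one of the last four; its "shot" number tells which), for a name from the list of things; names that differ only in an ending like _2 or _b are one class to them, and where a whole thing is asked for, a point or a joint stands for the part that bears it (a point fixed in the world has none). Each returns a list of dicts, best first, with "confidence" (0 to 1); they miss things now and then, are a little off and sometimes report something else, mostly with a low value. They report only what shows in the picture. A call takes as long as a camera call. They do not tell look-alikes from the thing itself.
- boxes_of(picture, label): "pixel" ([column, row] in pixels, amid what is visible of it).
- regions_of(picture, label): "mask" (420x560 bool, what is visible of it) and "pixel" ([column, row] in pixels, amid what is visible of it).
- landmark_of(picture, label): "pixel" ([column, row] in pixels: a listed point, or the origin of a listed thing).
The state is a dict: "time_s": time; "joint_positions": joint angles; "joint_vel": joint speeds; "effort": joint torques, N m; "ee_pos": TCP position; "eef_rot": TCP orientation; "wrist_force": force on the tool from outside, world axes, zero at the start; "moment": the same for the moment, N m; "opening": opening from 0.0 (shut) to 1.0 (fully open).
Only numpy, scipy, OpenCV 4.12 (cv2) and the standard library are available. Lean on these libraries where they do the work, as an engineer would, in place of code of your own. Each camera call takes 0.05 s, during which the arm holds its last target.

## Working session

There is one attempt and no reset: what is moved stays moved. The work goes in short steps, Python scripts to look and compute and a tool call to move; the robot and the scene stay as the last step left them, time stands still between calls to the robot, and variables do not carry over. Pictures are saved under pics/ and viewed, and the job is handed in when it is done.

Besides the shell and the picture viewer there is one more tool, called by a JSON object that holds its "api" and its "payload". carry_out: Moves the arm, as the interface text tells. Its arguments: {"type":"object","properties":{"slide":{"type":"array"},"roll":{"type":"array"},"gripper":{"type":"array"},"newtons":{"type":"number"}},"required":["slide","roll","gripper"]}

```bash
mkdir -p pics; ls
python3 - <<'E'
from rig import monitor, imaging
import cv2
s=monitor.get_state(); print(s)
for n in ["scene","top","wrist"]:
    p=imaging.snapshot(n); cv2.imwrite(f"pics/{n}0.png",p["img"][:,:,::-1])
    print(n,{k:v for k,v in p.items() if k!="img"})
E
```

```text
pics
{'time_s': 0.0, 'joint_positions': array([ 1.00083490e+00,  3.26926939e-01, -1.93604046e-01,  1.05201825e+00,
       -1.02031081e-05,  1.43659125e+00]), 'joint_vel': array([-4.14622166e-04,  7.48644248e-04,  1.19994892e-03, -2.58997076e-05,
        1.64433038e-03,  5.83142200e-04]), 'effort': array([-1.00848722e-04, -4.43398190e+01,  2.62441224e+01,  1.53683015e-02,
       -2.21015098e-04, -7.68728995e-06]), 'ee_pos': array([0.2318214 , 0.498096  , 0.23050342]), 'eef_rot': array([[-9.06550944e-01,  4.22095377e-01, -9.37278853e-04],
       [ 4.22096358e-01,  9.06549761e-01, -1.48131805e-03],
       [ 2.24432418e-04, -1.73851227e-03, -9.99998464e-01]]), 'wrist_force': array([-0.70927252, -0.25235574, -0.11665176]), 'moment': array([-0.03823605, -0.02465803,  0.00998392]), 'opening': 1.0015161257215934}
scene {'vfov': 51.672046850664344, 'cx': 280.26089147834415, 'cy': 207.29713717769397, 'position': array([ 1.21438671, -0.43963299,  0.9758519 ]), 'orientation': array([[ 0.57502022,  0.58391956, -0.57305296],
       [ 0.81790102, -0.39338189,  0.41986738],
       [ 0.01974012, -0.71013283, -0.70379094]]), 'shot': 1}
top {'vfov': 54.11890157614883, 'cx': 281.28703847236227, 'cy': 205.72544487419958, 'position': array([0.25775457, 0.04819322, 1.25706074]), 'orientation': array([[ 0.09502708, -0.97244821,  0.21287163],
       [-0.99547408, -0.09306493,  0.01924244],
       [ 0.00109861, -0.21373675, -0.97689068]]), 'shot': 2}
wrist {'vfov': 61.41878932080174, 'cx': 276.0403024248735, 'cy': 213.5639296584157, 'hand_eye': array([[ 1.00515113e-03, -9.57911209e-01, -2.87062895e-01,
         7.32645389e-02],
       [ 9.99999374e-01,  1.10397395e-03, -1.82393870e-04,
         1.31423854e-03],
       [ 4.91627090e-04, -2.87062532e-01,  9.57911719e-01,
        -1.43128024e-01],
       [ 0.00000000e+00,  0.00000000e+00,  0.00000000e+00,
         1.00000000e+00]]), 'shot': 3}
```

View pics/scene0.png

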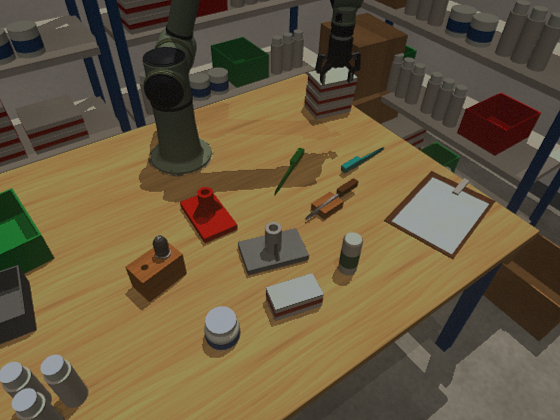

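View pics/top0.png

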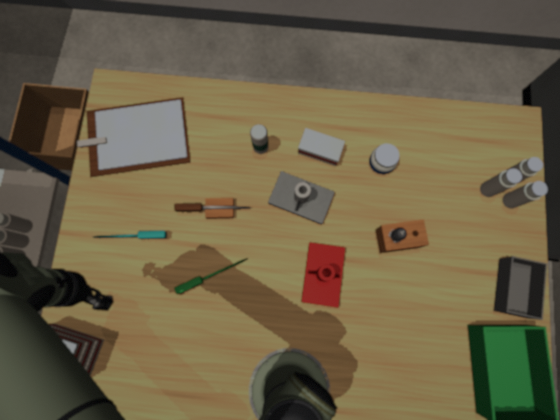

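View pics/wrist0.png

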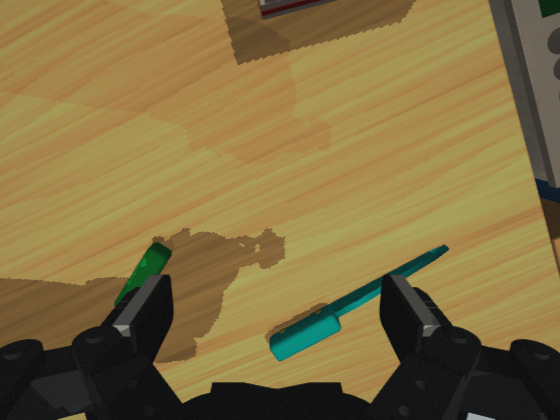

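The top picture shows the grey socket at (302,197), and the red one at (324,273) is not meant. The chuck in its block is at (399,234). The brown-handled drift lies on its rest at (189–250,208). The green (215,275) and turquoise (130,236) look-alikes are to be left alone.

```bash
cat > h.py <<'E'
import numpy as np, cv2
from rig import monitor, imaging, boxes_of, regions_of, landmark_of
def cam(p,st=None):
    h,w=p["img"].shape[:2]; f=h/2/np.tan(np.radians(p["vfov"]/2))
    if "position" in p: R,t=np.array(p["orientation"]),np.array(p["position"])
    else:
        H=p["hand_eye"]; R=st["eef_rot"]@H[:3,:3]; t=st["eef_rot"]@H[:3,3]+st["ee_pos"]
    return f,p["cx"],p["cy"],R,t
def ray(c,px):
    f,cx,cy,R,t=c; d=R@np.array([(px[0]-cx)/f,(px[1]-cy)/f,1]); return t,d/np.linalg.norm(d)
def at_z(c,px,z):
    t,d=ray(c,px); return t+d*(z-t[2])/d[2]
def proj(c,P):
    f,cx,cy,R,t=c; q=(np.asarray(P)-t)@R; return np.stack([cx+f*q[...,0]/q[...,2],cy+f*q[...,1]/q[...,2]],-1)
def tri(rs):
    A=np.zeros((3,3));b=np.zeros(3)
    for t,d in rs:
        M=np.eye(3)-np.outer(d,d);A+=M;b+=M@t
    X=np.linalg.solve(A,b); return X,max(np.linalg.norm((np.eye(3)-np.outer(d,d))@(X-t)) for t,d in rs)
E
python3 - <<'E'
from h import *
T=imaging.snapshot("top");S=imaging.snapshot("scene")
cs=[cam(T),cam(S)]
np.set_printoptions(precision=4,suppress=True)
for n in ["socket","socket_mouth","socket_slot","chuck","chuck_grip","holder","drift","drift_grip","drift_nose","rest","spray","tub","carton"]:
    for nm,p,c in zip("TS",(T,S),cs):
        print(n,nm,[(np.round(r["pixel"],1).tolist(),round(r["confidence"],2)) for r in landmark_of(p,n)])
    a,b=landmark_of(T,n),landmark_of(S,n)
    for i in a[:2]:
        for j in b[:2]:
            X,e=tri([ray(cs[0],i["pixel"]),ray(cs[1],j["pixel"])])
            if e<.01: print("   ",X,round(e,4))
for n,p in (("T",T),("S",S)):
    pass
im=T["img"][:,:,::-1]
cv2.imwrite("pics/tc1.png",cv2.resize(im[110:260,160:440],None,fx=2.8,fy=2.8,interpolation=cv2.INTER_CUBIC))
E
```

```text
socket T [([322.4, 273.4], 0.94), ([301.4, 194.3], 0.65)]
socket S [([273.1, 253.4], 0.94), ([205.3, 216.9], 0.57)]
    [ 0.3327 -0.0741  0.007 ] 0.0046
    [0.5709 0.0126 0.0112] 0.0013
socket_mouth T [([330.6, 272.5], 0.97), ([301.2, 190.7], 0.96)]
socket_mouth S [([274.4, 227.4], 0.73), ([202.4, 188.1], 0.61), ([324.4, 209.6], 0.16)]
    [ 0.3329 -0.0779  0.1287] 0.0027
    [0.5595 0.0197 0.1055] 0.0021
socket_slot T [([301.9, 194.8], 0.9), ([318.6, 269.8], 0.86), ([302.4, 196.7], 0.39)]
socket_slot S [([207.5, 211.1], 0.98), ([274.7, 246.7], 0.97), ([163.4, 254.3], 0.59)]
    [0.5662 0.0155 0.0333] 0.0033
    [ 0.3391 -0.063   0.032 ] 0.0081
chuck T [([394.7, 237.5], 0.75), ([185.6, 206.3], 0.34)]
chuck S [([160.5, 254.5], 0.55), ([348.0, 185.6], 0.39)]
    [ 0.4518 -0.2654  0.0773] 0.0017
    [0.4932 0.3599 0.0394] 0.0009
chuck_grip T [([397.3, 230.3], 0.79)]
chuck_grip S []
holder T [([397.2, 239.6], 0.77)]
holder S [([160.3, 278.5], 0.69)]
    [ 0.4606 -0.2895 -0.0005] 0.0028
drift T [([187.1, 209.4], 0.89), ([153.2, 236.4], 0.85), ([189.1, 285.4], 0.78), ([381.3, 162.5], 0.49
[... 350 characters left out ...]
6.6], 0.92), ([247.0, 206.9], 0.85), ([248.9, 260.9], 0.75)]
drift_nose S [([382.0, 150.2], 0.82), ([303.8, 224.2], 0.53), ([271.8, 195.8], 0.49)]
    [ 0.3775  0.6451 -0.0091] 0.0047
    [ 0.516   0.1739 -0.0104] 0.0075
rest T [([218.3, 211.0], 0.85)]
rest S [([327.4, 208.0], 0.89), ([344.0, 188.9], 0.21)]
    [ 0.4992  0.2706 -0.0095] 0.0022
spray T [([260.2, 144.3], 0.57)]
spray S [([345.7, 270.3], 0.56)]
    [ 0.7267  0.1569 -0.0039] 0.0042
tub T [([378.7, 161.3], 0.56)]
tub S [([222.7, 335.2], 0.93)]
    [ 0.7061 -0.2279 -0.0027] 0.0035
carton T [([320.3, 150.2], 0.97), ([394.6, 239.4], 0.49), ([187.9, 209.7], 0.49)]
carton S [([295.4, 300.3], 0.61)]
    [ 0.7268 -0.0306  0.0049] 0.0046
```

View pics/tc1.png

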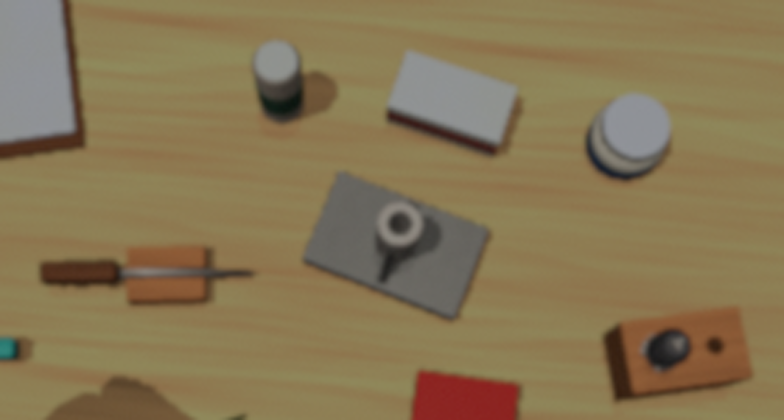

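```bash
cat >> h.py <<'E'
np.set_printoptions(precision=4,suppress=True)
def yaw(st): return np.degrees(np.arctan2(st["eef_rot"][1,0],st["eef_rot"][0,0]))
def go(pos,yw=None,st=None):
    st=st or monitor.get_state(); d=st["eef_rot"].T@(np.asarray(pos)-st["ee_pos"])
    a=0 if yw is None else -((yw-yaw(st)+180)%360-180)
    print("at",st["ee_pos"],"yaw",round(yaw(st),2),"slide",np.round(d/.05,3).tolist(),"roll",round(a/8,3),"rows>=",round(max(np.linalg.norm(d)/.05,abs(a)/8.59),1),"t",round(st["time_s"],2))
E
python3 -c "
from h import *
go([.5,.22,.28],90)"
```

```text
at [0.2322 0.4986 0.2313] yaw 155.03 slide [-7.208, -2.79, -0.974] roll 8.129 rows>= 7.8 t 2.85
```

{"api": "carry_out", "payload": {"slide": [[-0.9,-0.35,-0.12],[-1.8,-0.7,-0.25],[-2.7,-1.05,-0.37],[-3.6,-1.4,-0.5],[-4.5,-1.75,-0.6],[-5.4,-2.1,-0.73],[-6.3,-2.45,-0.85],[-7.2,-2.8,-0.97],[-7.2,-2.8,-0.97],[-7.2,-2.8,-0.97]], "roll": [1,2,3,4,5,6,7,8,8.1,8.1], "gripper": [85,85,85,85,85,85,85,85,85,85]}}

```text
time_s: 3.85
ee_pos: [0.5, 0.2188, 0.2796]
eef_rot: [[-0.002, 1.0, -0.0], [1.0, 0.002, 0.0], [0.0, -0.0, -1.0]]
wrist_force: [-0.1, -0.3, -0.4]
opening: 0.994
```

Run:
```python
from h import *
st=monitor.get_state();p=imaging.snapshot("wrist");c=cam(p,st)
np.save("w1.npy",{"st":st,"p":p},allow_pickle=True)
cv2.imwrite("pics/w1.png",p["img"][:,:,::-1]);go(st["ee_pos"])
for n,z in [("socket_mouth",.112),("socket_slot",.026),("drift_grip",.037),("drift_nose",.012),("rest",0)]:
    print(n,[(np.round(r["pixel"],1).tolist(),round(r["confidence"],2),at_z(c,r["pixel"],z)) for r in landmark_of(p,n)])
```

```text
at [0.4991 0.2196 0.2795] yaw 90.24 slide [-0.017, 0.017, -0.002] roll 0.0 rows>= 0.0 t 3.9
socket_mouth []
socket_slot [([152.5, 383.5], 0.9, array([ 0.3315, -0.07  ,  0.026 ])), ([325.5, 331.8], 0.66, array([0.5651, 0.0134, 0.026 ])), ([331.7, 375.1], 0.43, array([ 0.5765, -0.0549,  0.026 ])), ([323.1, 319.8], 0.37, array([0.5612, 0.0313, 0.026 ])), ([273.3, 43.3], 0.31, array([0.4968, 0.356 , 0.026 ]))]
drift_grip [([49.3, 81.1], 0.86, array([0.2673, 0.3182, 0.037 ])), ([270.8, 41.6], 0.56, array([0.4944, 0.3558, 0.037 ]))]
drift_nose [([165.1, 213.5], 0.68, array([0.3655, 0.1693, 0.012 ])), ([291.5, 212.3], 0.66, array([0.5189, 0.1714, 0.012 ]))]
rest [([282.1, 131.7], 0.79, array([0.5069, 0.266 , 0.    ]))]
```

View pics/w1.png

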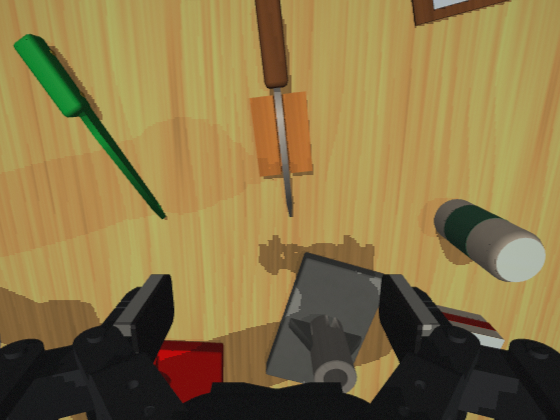

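The drift (brown handle) shows at (268,45) with its nose at (291,213). The green look-alike is at (90,125). The socket is partly in view at (325,330). Next I look at the socket from above it.

{"api": "carry_out", "payload": {"slide": [[-0.8,0.25,-0.1],[-1.6,0.5,-0.2],[-2.4,0.75,-0.3],[-3.2,1.0,-0.4],[-4.0,1.2,-0.5],[-4.5,1.2,-0.5],[-4.5,1.2,-0.5]], "roll": [0,0,0,0,0,0,0], "gripper": [85,85,85,85,85,85,85]}}

```text
time_s: 4.85
ee_pos: [0.5602, -0.006, 0.3047]
eef_rot: [[-0.003, 1.0, -0.0], [1.0, 0.003, -0.001], [-0.001, -0.0, -1.0]]
wrist_force: [-1.2, -0.4, -0.3]
opening: 0.994
```

Run:
```python
from h import *
st=monitor.get_state();p=imaging.snapshot("wrist");c=cam(p,st)
np.save("w2.npy",{"st":st,"p":p},allow_pickle=True)
cv2.imwrite("pics/w2.png",p["img"][:,:,::-1]);go(st["ee_pos"])
for n,z in [("socket_mouth",.112),("socket_slot",.026)]:
    print(n,[(np.round(r["pixel"],1).tolist(),round(r["confidence"],2),at_z(c,r["pixel"],z)) for r in landmark_of(p,n)])
```

```text
at [ 0.5599 -0.0044  0.3046] yaw 90.29 slide [-0.033, 0.006, -0.001] roll 0.0 rows>= 0.0 t 4.9
socket_mouth [([59.6, 246.3], 0.88, array([ 0.3396, -0.0688,  0.112 ])), ([276.7, 160.9], 0.77, array([0.561 , 0.0195, 0.112 ]))]
socket_slot [([281.0, 152.5], 0.84, array([0.5661, 0.0169, 0.026 ])), ([93.9, 220.0], 0.74, array([ 0.3321, -0.0683,  0.026 ]))]
```

View pics/w2.png

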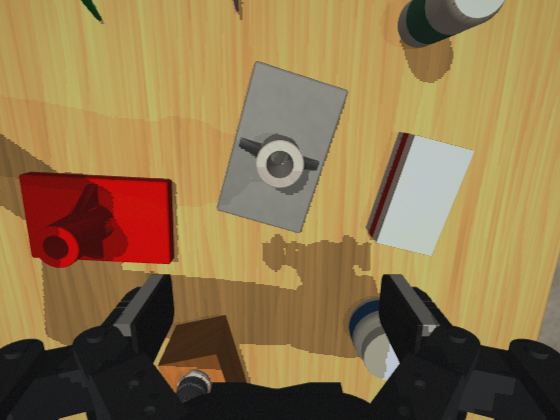

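```bash
cat > f.py <<'E'
from h import *
D=np.load("w2.npy",allow_pickle=True).item();p=D["p"];st=D["st"];c=cam(p,st)
co=np.array([(257,62),(347,92),(300,232),(218,209)],np.float32)
g=cv2.cvtColor(p["img"],cv2.COLOR_RGB2GRAY)
co2=cv2.cornerSubPix(g,co.reshape(-1,1,2).copy(),(4,4),(-1,-1),(3,30,.01)).reshape(-1,2)
print(co2)
for C in (co,co2):
    P=np.array([at_z(c,q,.026) for q in C])[:,:2]
    # order: +y-left, ...
    print(P, P.mean(0)); 
    for a,b in ((0,1),(1,2),(2,3),(3,0)):
        d=P[b]-P[a]; print(np.linalg.norm(d),np.degrees(np.arctan2(d[1],d[0])))
u=np.kron(p["img"][90:240,200:360,::-1],np.ones((5,5,1),np.uint8))
cv2.imwrite("pics/w2c.png",cv2.resize(p["img"][90:210,220:360,::-1],None,fx=5,fy=5,interpolation=cv2.INTER_CUBIC))
E
python3 f.py
```

```text
[[256.0993  60.3732]
 [347.9111  90.6311]
 [301.3603 231.5422]
 [216.1505 209.2538]]
[[ 0.5388  0.1159]
 [ 0.64    0.085 ]
 [ 0.591  -0.083 ]
 [ 0.4885 -0.0532]] [0.5646 0.0162]
0.10584035942160847 -16.96353888646831
0.1749549671410515 -106.263313876687
0.10678372570062529 163.80349388910963
0.17637551090593132 73.42768701223775
[[ 0.5378  0.1175]
 [ 0.6409  0.0865]
 [ 0.5927 -0.0823]
 [ 0.4862 -0.0535]] [0.5644 0.017 ]
0.10772305602071436 -16.763507073617063
0.17554900831425688 -105.94487500351741
0.11039302508891023 164.86552241951838
0.17866939233182183 73.1989013357906
```

View pics/w2c.png

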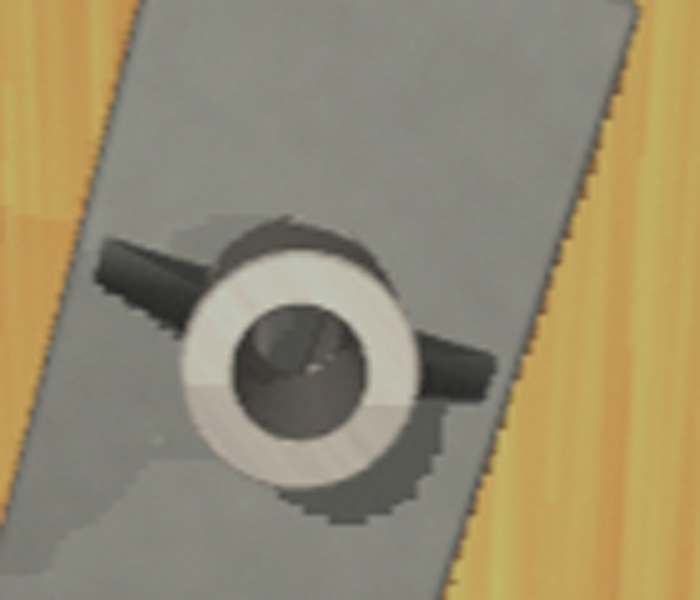

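```bash
python3 -c "
from h import *
D=np.load('w2.npy',allow_pickle=True).item();c=cam(D['p'],D['st'])
print(at_z(c,(279.8,163.4),.112),at_z(c,(256,164),.112)-at_z(c,(304,164),.112))
go([.45,-.27,.30],90)"
```

```text
[0.564  0.0171 0.112 ] [-0.0457 -0.0002  0.    ]
at [ 0.5597 -0.0028  0.3047] yaw 90.44 slide [-5.328, -2.235, 0.092] roll 0.055 rows>= 5.8 t 5.0
```

{"api": "carry_out", "payload": {"slide": [[-0.8,-0.35,0],[-1.6,-0.7,0],[-2.4,-1.05,0],[-3.2,-1.4,0],[-4.0,-1.7,0],[-4.8,-2.0,0],[-5.3,-2.2,0],[-5.3,-2.2,0],[-5.3,-2.2,0]], "roll": [0,0,0,0,0,0,0,0,0], "gripper": [85,85,85,85,85,85,85,85,85]}}

```text
time_s: 5.9
ee_pos: [0.452, -0.2675, 0.3045]
eef_rot: [[-0.009, 1.0, -0.0], [1.0, 0.009, 0.001], [0.001, -0.0, -1.0]]
wrist_force: [-0.5, -0.5, 0.2]
opening: 0.997
```

Run:
```python
from h import *
st=monitor.get_state();p=imaging.snapshot("wrist");c=cam(p,st)
np.save("w3.npy",{"st":st,"p":p},allow_pickle=True)
cv2.imwrite("pics/w3.png",p["img"][:,:,::-1]);go(st["ee_pos"])
for n,z in [("chuck_grip",.115),("chuck",.085),("holder",0)]:
    print(n,[(np.round(r["pixel"],1).tolist(),round(r["confidence"],2),at_z(c,r["pixel"],z)) for r in landmark_of(p,n)])
```

```text
at [ 0.4522 -0.2671  0.3046] yaw 90.54 slide [-0.008, -0.004, 0.001] roll 0.0 rows>= 0.0 t 5.95
chuck_grip [([283.8, 181.9], 0.97, array([ 0.4596, -0.2611,  0.115 ]))]
chuck [([281.6, 174.3], 0.96, array([ 0.4579, -0.2593,  0.085 ]))]
holder []
```

View pics/w3.png

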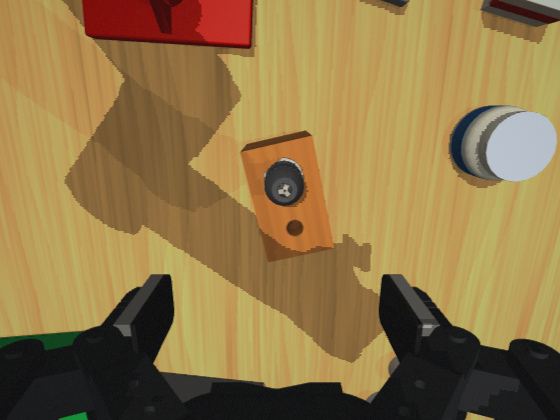

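Run:
```python
from h import *
D=np.load("w3.npy",allow_pickle=True).item();p=D["p"]
cv2.imwrite("pics/w3c.png",cv2.resize(p["img"][120:270,220:350,::-1],None,fx=4.6,fy=4,interpolation=cv2.INTER_CUBIC))
S=imaging.snapshot("scene"); np.save("s3.npy",S,allow_pickle=True)
cv2.imwrite("pics/s3c.png",cv2.resize(S["img"][220:310,115:205,::-1],None,fx=6,fy=6,interpolation=cv2.INTER_CUBIC))
```

```text
(no output)
```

View pics/w3c.png

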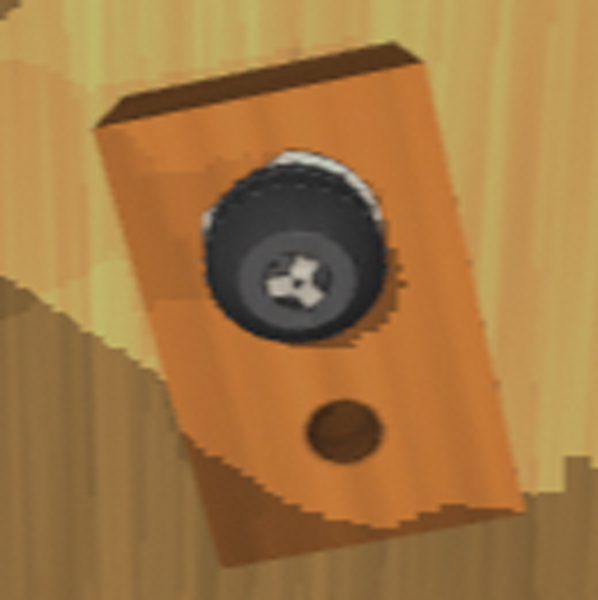

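View pics/s3c.png

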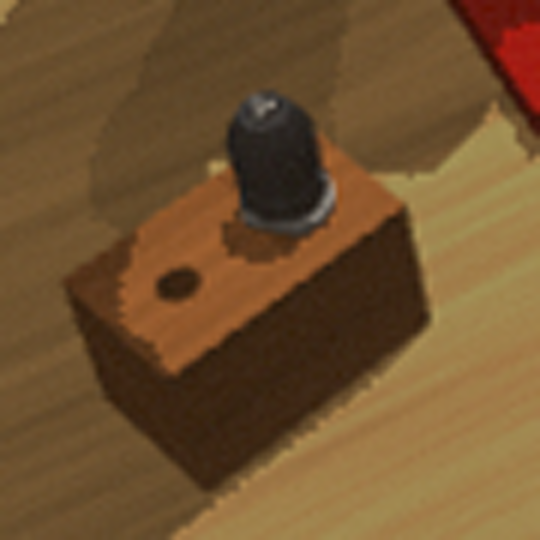

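Run:
```python
from h import *
D=np.load("w3.npy",allow_pickle=True).item();c=cam(D["p"],D["st"])
A=at_z(c,(279.1,160),.093);B=at_z(c,(264.8,174.3),.093);print(A,B,np.linalg.norm(A-B),np.degrees(np.arctan2(*(A-B)[1::-1])))
go([.395,-.197,.17],135)
```

```text
[ 0.455  -0.2433  0.093 ] [ 0.4407 -0.258   0.093 ] 0.020467578021890302 45.58788946058437
at [ 0.4523 -0.2673  0.3047] yaw 90.57 slide [1.415, -1.13, 2.695] roll -5.553 rows>= 5.2 t 6.15
```

{"api": "carry_out", "payload": {"slide": [[0.25,-0.2,0.4],[0.5,-0.4,0.8],[0.75,-0.6,1.2],[1.0,-0.8,1.7],[1.2,-0.95,2.2],[1.4,-1.1,2.7],[1.4,-1.1,2.7],[1.4,-1.1,2.7]], "roll": [-1,-2,-3,-4,-5,-5.55,-5.55,-5.55], "gripper": [85,85,85,85,85,85,85,85]}}

```text
time_s: 6.95
ee_pos: [0.397, -0.1975, 0.1703]
eef_rot: [[-0.706, 0.708, -0.0], [0.708, 0.706, 0.0], [0.001, 0.0, -1.0]]
wrist_force: [0.7, -0.3, 0.4]
opening: 0.99
```

Run:
```python
from h import *
st=monitor.get_state();p=imaging.snapshot("wrist");c=cam(p,st)
np.save("w4.npy",{"st":st,"p":p},allow_pickle=True);go(st["ee_pos"])
print(proj(c,[.4585,-.261,.093]))
cv2.imwrite("pics/w4.png",p["img"][:,:,::-1])
q=np.round(proj(c,[.4585,-.261,.11])).astype(int)
cv2.imwrite("pics/w4c.png",cv2.resize(p["img"][q[1]-60:min(q[1]+60,420),q[0]-70:q[0]+70,::-1],None,fx=5,fy=5,interpolation=cv2.INTER_CUBIC)); print(q)
```

```text
at [ 0.3978 -0.1983  0.171 ] yaw 134.93 slide [0.023, 0.0, 0.013] roll 0.0 rows>= 0.0 t 7.0
[272.4917 339.7182]
[272 355]
```

View pics/w4c.png

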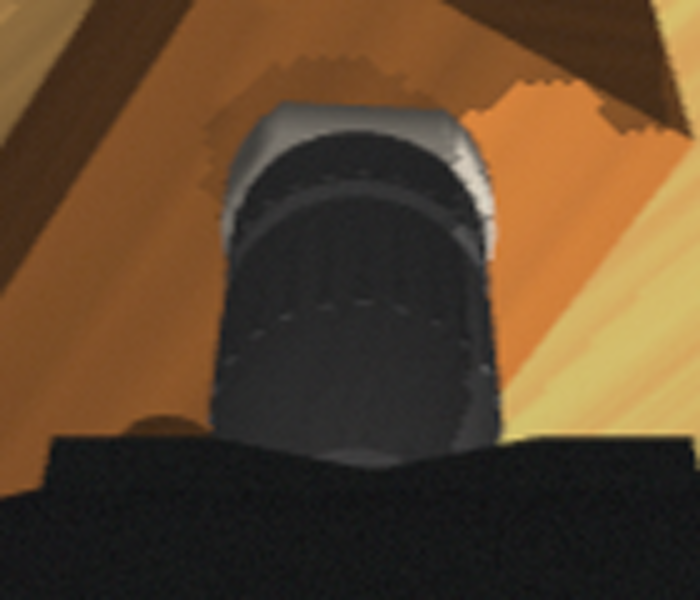

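View pics/w4.png

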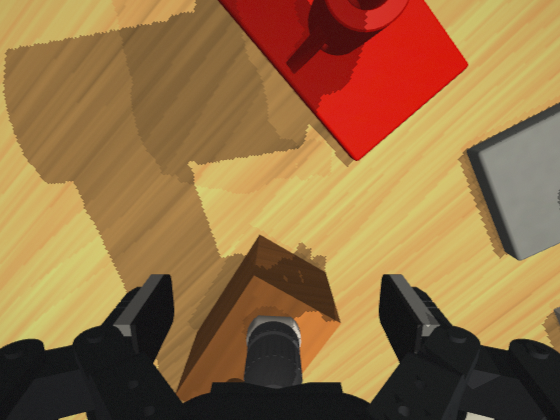

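Run:
```python
from h import *
D=np.load("w4.npy",allow_pickle=True).item();c=cam(D["p"],D["st"])
L=at_z(c,(258.9,315.5),.085);R=at_z(c,(291.6,317.3),.085);d=R-L
print(L,R,np.linalg.norm(d),np.degrees(np.arctan2(d[1],d[0])))
n=np.array([d[1],-d[0],0])/np.linalg.norm(d)
print("axis",(L+R)/2+n*.016)
# nose circle in w3
D=np.load("w3.npy",allow_pickle=True).item();c=cam(D["p"],D["st"])
print(at_z(c,(220+297/4.6,120+281/4),.147), at_z(c,(220+297/4.6,120+275/4),.14))
# body axis overlay check
for P in ([.458,-.261,.133],): print(proj(c,P))
```

```text
[ 0.4408 -0.2575  0.085 ] [ 0.4589 -0.2415  0.085 ] 0.0242110732858845 41.42989087948358
axis [ 0.4604 -0.2615  0.085 ]
[ 0.4597 -0.262   0.147 ] [ 0.4599 -0.2622  0.14  ]
[282.3839 185.7563]
```

Run:
```python
from h import *
go([.460,-.2615,.18],135);go([.460,-.2615,.096],135)
```

```text
at [ 0.3978 -0.1983  0.171 ] yaw 134.93 slide [-1.773, -0.012, -0.178] roll -0.008 rows>= 1.8 t 7.0
at [ 0.3978 -0.1983  0.171 ] yaw 134.93 slide [-1.77, -0.012, 1.502] roll -0.008 rows>= 2.3 t 7.0
```

{"api": "carry_out", "payload": {"slide": [[-0.6,0,-0.2],[-1.2,0,-0.2],[-1.77,0,-0.2],[-1.77,0,-0.2],[-1.77,0,0.2],[-1.77,0,0.6],[-1.77,0,1.0],[-1.77,0,1.3],[-1.77,0,1.5],[-1.77,0,1.5],[-1.77,0,1.5]], "roll": [0,0,0,0,0,0,0,0,0,0,0], "gripper": [85,85,85,85,85,85,85,85,85,85,85]}}

```text
time_s: 8.1
ee_pos: [0.4609, -0.2613, 0.0969]
eef_rot: [[-0.706, 0.708, 0.002], [0.708, 0.706, -0.001], [-0.002, 0.001, -1.0]]
wrist_force: [-0.1, -0.1, 1.0]
opening: 0.992
```

Run:
```python
from h import *
st=monitor.get_state();p=imaging.snapshot("wrist");print(st["wrist_force"]);go([.460,-.2615,.096],135)
cv2.imwrite("pics/w5.png",p["img"][:,:,::-1])
```

```text
[-0.1019 -0.1222  1.037 ]
at [ 0.4611 -0.2615  0.0972] yaw 134.93 slide [0.015, -0.015, 0.023] roll -0.009 rows>= 0.0 t 8.15
```

View pics/w5.png

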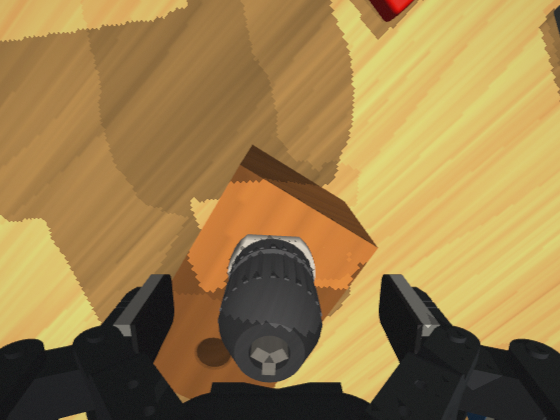

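Run:
```python
from h import *
st=monitor.get_state();p=imaging.snapshot("wrist");c=cam(p,st);np.save("w5.npy",{"st":st,"p":p},allow_pickle=True)
cv2.imwrite("pics/w5c.png",cv2.resize(p["img"][215:295,205:335,::-1],None,fx=6,fy=6,interpolation=cv2.INTER_CUBIC))
```

```text
(no output)
```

View pics/w5c.png

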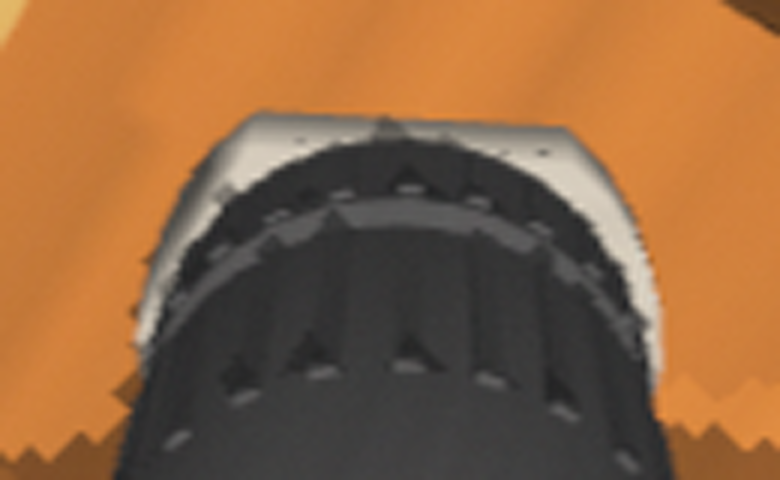

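Run:
```python
from h import *
D=np.load("w5.npy",allow_pickle=True).item();c=cam(D["p"],D["st"])
px=lambda u,v:(205+u/6-.4,215+v/6-.4)
L=at_z(c,px(255,113),.085);R=at_z(c,px(568,129),.085);d=R-L
print(L,R,np.linalg.norm(d),np.degrees(np.arctan2(d[1],d[0])))
n=np.array([d[1],-d[0],0])/np.linalg.norm(d)
A=(L+R)/2+n*.016;print("axis",A, "tool", D["st"]["eef_rot"].T@(A-D["st"]["ee_pos"]))
```

```text
[ 0.4401 -0.2578  0.085 ] [ 0.4582 -0.2415  0.085 ] 0.02438338768408985 41.87668140762627
axis [ 0.4598 -0.2616  0.085 ] tool [ 0.0009 -0.0009  0.0121]
```

{"api": "carry_out", "payload": {"slide": [[0.02,-0.02,0.02],[0.02,-0.02,0.02],[0.02,-0.02,0.02],[0.02,-0.02,0.02],[0.02,-0.02,0.02],[0.02,-0.02,0.02],[0.02,-0.02,0.02],[0.02,-0.02,0.02]], "roll": [0,0,0,0,0,0,0,0], "gripper": [85,85,60,30,30,30,30,30], "newtons": 100}}

```text
time_s: 9.0
ee_pos: [0.4597, -0.2618, 0.0966]
eef_rot: [[-0.706, 0.708, 0.003], [0.708, 0.706, -0.003], [-0.004, 0.0, -1.0]]
wrist_force: [-1.9, -0.5, 4.0]
opening: 0.399
```

Run:
```python
from h import *
st=monitor.get_state();print(st["wrist_force"],st["opening"],st["opening"]*85.4);go(st["ee_pos"])
p=imaging.snapshot("wrist");cv2.imwrite("pics/w6.png",p["img"][:,:,::-1])
```

```text
[-1.8945 -0.4565  4.    ] 0.3988503215319561 34.061817458829054
at [ 0.4597 -0.2618  0.0966] yaw 134.92 slide [0.0, 0.0, 0.0] roll 0.0 rows>= 0.0 t 9.0
```

View pics/w6.png

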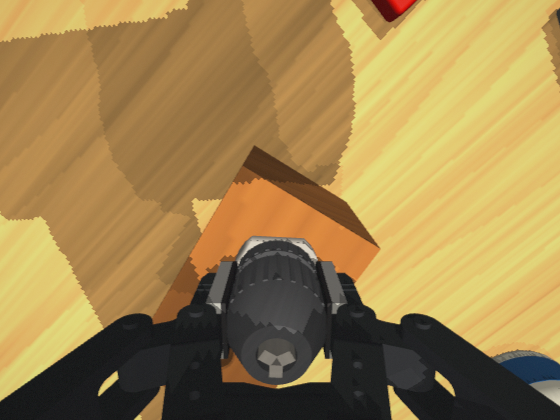

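{"api": "carry_out", "payload": {"slide": [[0,0,-0.1],[0,0,-0.3],[0,0,-0.7],[0,0,-1.2],[0,0,-1.7],[0,0,-2.2],[0,0,-2.6],[0,0,-2.6],[0,0,-2.6]], "roll": [0,0,0,0,0,0,0,0,0], "gripper": [30,30,30,30,30,30,30,30,30]}}

```text
time_s: 9.95
ee_pos: [0.4592, -0.2613, 0.2263]
eef_rot: [[-0.706, 0.708, 0.003], [0.708, 0.706, -0.002], [-0.004, 0.0, -1.0]]
wrist_force: [-1.1, -0.1, -5.3]
opening: 0.395
```

Run:
```python
from h import *
st=monitor.get_state();print(st["wrist_force"],st["opening"]);p=imaging.snapshot("wrist");c=cam(p,st);np.save("w7.npy",{"st":st,"p":p},allow_pickle=True)
go([.564,.017,.235],135-0.07+73.6-41.9)
cv2.imwrite("pics/w7.png",cv2.resize(p["img"][215:375,175:375,::-1],None,fx=4,fy=3.75,interpolation=cv2.INTER_CUBIC))
S=imaging.snapshot("scene");cv2.imwrite("pics/s7.png",cv2.resize(S["img"][140:300,100:320,::-1],None,fx=3.5,fy=3.5,interpolation=cv2.INTER_CUBIC))
```

```text
[-1.0852 -0.0597 -5.3227] 0.3952097300548533
at [ 0.4587 -0.261   0.2255] yaw 134.92 slide [2.449, 5.416, -0.194] roll -3.963 rows>= 5.9 t 10.0
```

View pics/w7.png

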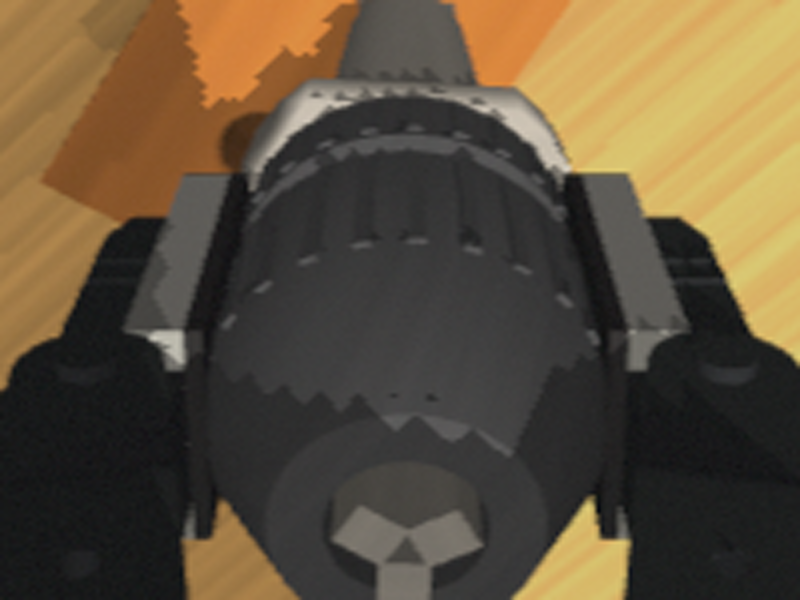

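View pics/s7.png

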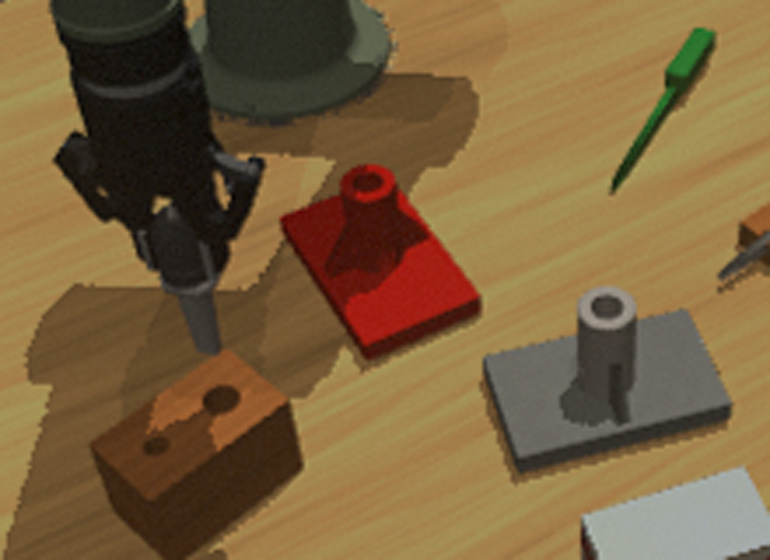

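Run:
```python
from h import *
D=np.load("w7.npy",allow_pickle=True).item();c=cam(D["p"],D["st"]);st=D["st"]
for dz in (.0116,.0095):
    z=st["ee_pos"][2]-dz
    L=at_z(c,(175+300/4-.4,215+79/3.75-.4),z);R=at_z(c,(175+516/4-.4,215+88/3.75-.4),z);d=R-L
    n=np.array([d[1],-d[0],0])/np.linalg.norm(d); A=(L+R)/2+n*.016
    print(np.linalg.norm(d),np.degrees(np.arctan2(d[1],d[0])),A,"tool", st["eef_rot"].T@(A-st["ee_pos"]))
```

```text
0.025189291415687695 42.28207719765949 [ 0.4598 -0.2608  0.2147] tool [0.     0.0008 0.0116]
0.02484680325619656 42.28207719765941 [ 0.4592 -0.2603  0.2168] tool [0.0008 0.0008 0.0095]
```

{"api": "carry_out", "payload": {"slide": [[0.2,0.4,-0.2],[0.55,1.2,-0.2],[0.9,2.0,-0.2],[1.25,2.8,-0.2],[1.6,3.6,-0.2],[1.95,4.4,-0.2],[2.3,5.0,-0.2],[2.45,5.4,-0.2],[2.45,5.42,-0.2],[2.45,5.42,-0.2],[2.45,5.42,-0.2]], "roll": [-0.4,-0.8,-1.2,-1.6,-2.0,-2.5,-3.0,-3.5,-3.95,-3.95,-3.95], "gripper": [30,30,30,30,30,30,30,30,30,30,30]}}

```text
time_s: 11.15
ee_pos: [0.5631, 0.0172, 0.2338]
eef_rot: [[-0.972, 0.234, -0.002], [0.234, 0.972, -0.001], [0.001, -0.001, -1.0]]
wrist_force: [-0.5, 0.3, -3.6]
opening: 0.398
```

Run:
```python
from h import *
st=monitor.get_state();print(st["wrist_force"],st["opening"]);p=imaging.snapshot("wrist");c=cam(p,st);np.save("w8.npy",{"st":st,"p":p},allow_pickle=True)
go([.564,.017,.235],166.5)
cv2.imwrite("pics/w8.png",p["img"][:,:,::-1])
S=imaging.snapshot("scene");cv2.imwrite("pics/s8.png",cv2.resize(S["img"][160:290,200:360,::-1],None,fx=4,fy=4,interpolation=cv2.INTER_CUBIC))
```

```text
[-0.4973  0.2829 -3.6432] 0.39762764364831993
at [0.5632 0.0169 0.2341] yaw 166.42 slide [-0.014, 0.005, -0.019] roll -0.01 rows>= 0.0 t 11.2
```

View pics/w8.png

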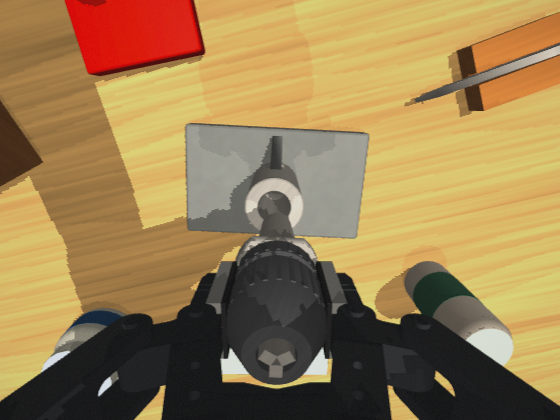

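View pics/s8.png

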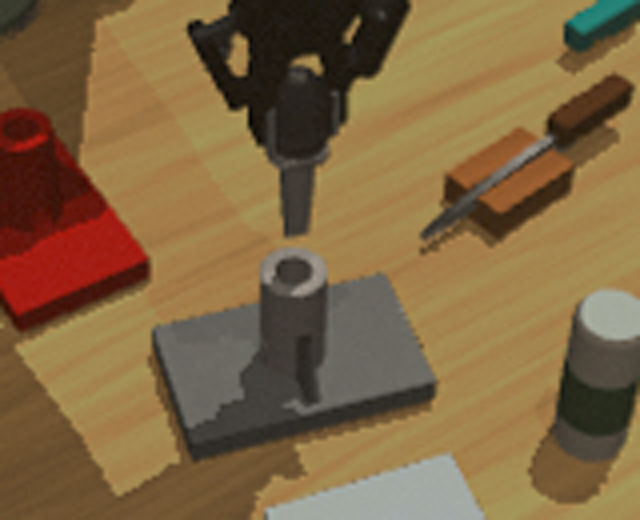

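Run:
```python
from h import *
D=np.load("w8.npy",allow_pickle=True).item();p=D["p"];c=cam(p,D["st"])
co=np.array([(187,124),(369,132),(357,238),(187,229)],np.float32)
g=cv2.cvtColor(p["img"],cv2.COLOR_RGB2GRAY)
co2=cv2.cornerSubPix(g,co.reshape(-1,1,2).copy(),(4,4),(-1,-1),(3,30,.01)).reshape(-1,2);print(co2)
P=np.array([at_z(c,q,.026) for q in co2])[:,:2];print(P.mean(0))
for a,b in ((0,1),(1,2),(2,3),(3,0)):
    d=P[b]-P[a]; print(np.linalg.norm(d),np.degrees(np.arctan2(d[1],d[0])))
cv2.imwrite("pics/w8c.png",cv2.resize(p["img"][165:265,220:330,::-1],None,fx=6,fy=6,interpolation=cv2.INTER_CUBIC))
```

```text
[[185.5493 123.7356]
 [368.719  133.6988]
 [355.0761 238.278 ]
 [187.8973 230.2535]]
[0.5634 0.0166]
0.17735060753356424 73.47195555002357
0.10832974948590714 -16.849663535153923
0.17647339191371547 -106.39248045126217
0.10874591943118248 163.61401456760277
```

View pics/w8c.png

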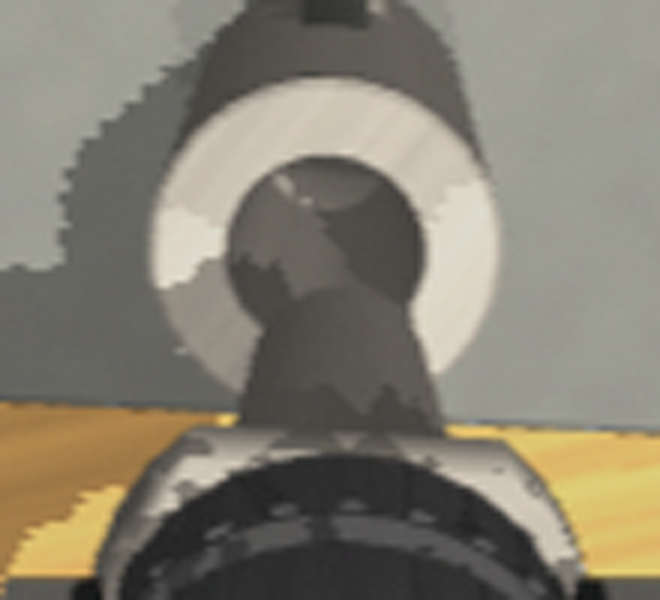

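Run:
```python
from h import *
D=np.load("w8.npy",allow_pickle=True).item();p=D["p"];c=cam(p,D["st"])
print(at_z(c,(273.9,206.1),.112), D["st"]["eef_rot"].T@(at_z(c,(273.9,206.1),.112)-D["st"]["ee_pos"]))
# flat corners
z=D["st"]["ee_pos"][2]-.0116
L=at_z(c,(220+190/6-.4,165+430/6-.4),z);R=at_z(c,(220+505/6-.4,165+440/6-.4),z);d=R-L;print(np.linalg.norm(d),np.degrees(np.arctan2(d[1],d[0])))
go([.564,.017,.14],166.5);go([.564,.017,.1236+.008],166.5)
```

```text
[0.5631 0.0167 0.112 ] [-0.0003 -0.0004  0.1218]
0.024490880733521278 74.59127535325304
at [0.5634 0.0168 0.2344] yaw 166.42 slide [-0.011, 0.009, 1.887] roll -0.01 rows>= 1.9 t 11.25
at [0.5634 0.0168 0.2344] yaw 166.42 slide [-0.011, 0.009, 2.055] roll -0.01 rows>= 2.1 t 11.25
```

{"api": "carry_out", "payload": {"slide": [[0,0,0.3],[0,0,0.6],[0,0,0.9],[0,0,1.2],[0,0,1.5],[0,0,1.75],[0,0,1.85],[0,0,1.85],[0,0,1.85]], "roll": [0,0,0,0,0,0,0,0,0], "gripper": [30,30,30,30,30,30,30,30,30]}}

```text
time_s: 12.15
ee_pos: [0.5634, 0.0161, 0.1422]
eef_rot: [[-0.972, 0.235, -0.001], [0.235, 0.972, -0.002], [0.0, -0.002, -1.0]]
wrist_force: [-0.4, -2.0, -6.0]
opening: 0.405
```

{"api": "carry_out", "payload": {"slide": [[0,0,0.04],[0,0,0.08],[0,0,0.12],[0,0,0.12],[0,0,0.12]], "roll": [0,0,0,0,0], "gripper": [30,30,30,30,30]}}

```text
time_s: 12.65
ee_pos: [0.5634, 0.0158, 0.1361]
eef_rot: [[-0.972, 0.236, -0.001], [0.236, 0.972, -0.002], [0.0, -0.003, -1.0]]
wrist_force: [-0.7, -3.5, -4.6]
opening: 0.4
```

{"api": "carry_out", "payload": {"slide": [[0,0,0.03],[0,0,0.06],[0,0,0.09],[0,0,0.09],[0,0,0.09]], "roll": [0,0,0,0,0], "gripper": [30,30,30,30,30]}}

```text
time_s: 13.15
ee_pos: [0.5633, 0.0156, 0.1314]
eef_rot: [[-0.972, 0.236, -0.001], [0.236, 0.972, -0.003], [0.0, -0.003, -1.0]]
wrist_force: [-0.9, -3.4, -4.9]
opening: 0.398
```

Run:
```python
from h import *
st=monitor.get_state();print(st["wrist_force"],st["moment"],st["opening"]);p=imaging.snapshot("wrist");c=cam(p,st);np.save("w9.npy",{"st":st,"p":p},allow_pickle=True)
go([.5633,.0167,.1236],166.5)
cv2.imwrite("pics/w9.png",p["img"][:,:,::-1])
S=imaging.snapshot("scene");cv2.imwrite("pics/s9.png",cv2.resize(S["img"][160:290,200:360,::-1],None,fx=4,fy=4,interpolation=cv2.INTER_CUBIC))
```

```text
[-0.8517 -3.4485 -4.874 ] [-0.8845  0.1252  0.004 ] 0.3980421605584237
at [0.5634 0.0156 0.1314] yaw 166.37 slide [0.007, 0.021, 0.156] roll -0.016 rows>= 0.2 t 13.2
```

View pics/w9.png

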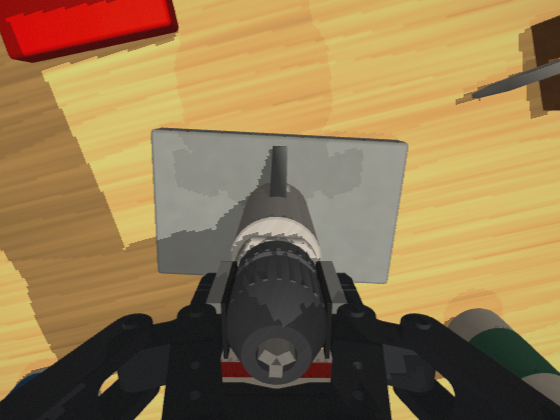

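View pics/s9.png

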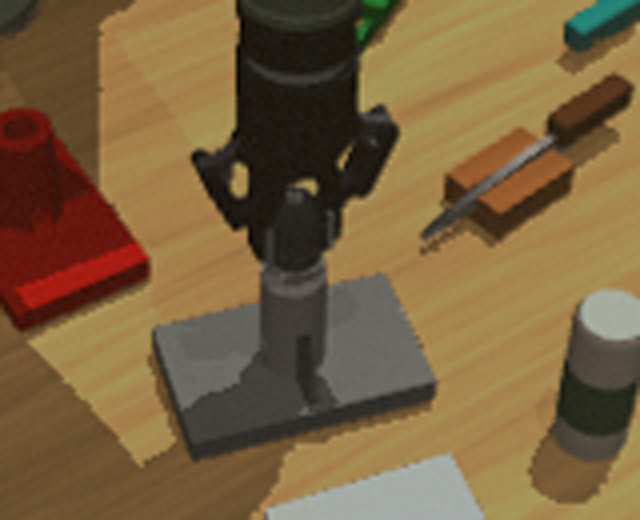

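{"api": "carry_out", "payload": {"slide": [[0,0,0.03],[0,0,0.06],[0,0,0.08],[0,0,0.1],[0,0,0.12],[0,0,0.12],[0,0,0.12],[0,0,0.12]], "roll": [0,0.3,0.55,0,-0.55,0,0.55,0], "gripper": [30,30,30,30,30,30,30,30], "newtons": 115}}

```text
time_s: 14.05
ee_pos: [0.5634, 0.0154, 0.1262]
eef_rot: [[-0.972, 0.236, -0.0], [0.236, 0.972, -0.003], [-0.001, -0.003, -1.0]]
wrist_force: [-3.3, -3.9, 2.1]
opening: 0.397
```

{"api": "carry_out", "payload": {"slide": [[0,0,0.02],[0,0,0.04],[0,0,0.05],[0,0,0.06],[0,0,0.06],[0,0,0.06],[0,0,0.06],[0,0,0.06],[0,0,0.06]], "roll": [0.3,0.55,0,-0.55,0,0.55,0,-0.55,0], "gripper": [30,30,30,30,30,30,30,30,30]}}

```text
time_s: 14.95
ee_pos: [0.5634, 0.0154, 0.1247]
eef_rot: [[-0.972, 0.235, 0.001], [0.235, 0.972, -0.003], [-0.001, -0.003, -1.0]]
wrist_force: [-4.6, -3.8, 7.1]
opening: 0.396
```

{"api": "carry_out", "payload": {"slide": [[0,0,0.03],[0,0,0.05],[0,0,0.06],[0,0,0.06],[0,0,0.06],[0,0,0.06],[0,0,0.06],[0,0,0.06],[0,0,0.06]], "roll": [0.3,0.55,0,-0.55,0,0.55,0,-0.55,0], "gripper": [30,30,30,30,30,30,30,30,30]}}

```text
time_s: 15.85
ee_pos: [0.5633, 0.0154, 0.1237]
eef_rot: [[-0.972, 0.234, 0.002], [0.234, 0.972, -0.004], [-0.002, -0.003, -1.0]]
wrist_force: [-6.9, -3.5, 12.7]
opening: 0.397
```

Run:
```python
from h import *
st=monitor.get_state();print(st["wrist_force"],st["moment"],st["opening"]);p=imaging.snapshot("wrist");c=cam(p,st);np.save("w10.npy",{"st":st,"p":p},allow_pickle=True)
go([.5633,.0167,.1236],166.5)
cv2.imwrite("pics/w10.png",cv2.resize(p["img"][170:320,180:380,::-1],None,fx=4,fy=4,interpolation=cv2.INTER_CUBIC))
```

```text
[-6.8511 -3.533  12.6712] [-0.8304  1.382   0.8785] 0.39675488392158664
at [0.5634 0.0154 0.1238] yaw 166.16 slide [0.009, 0.025, 0.003] roll -0.042 rows>= 0.0 t 15.9
```

View pics/w10.png

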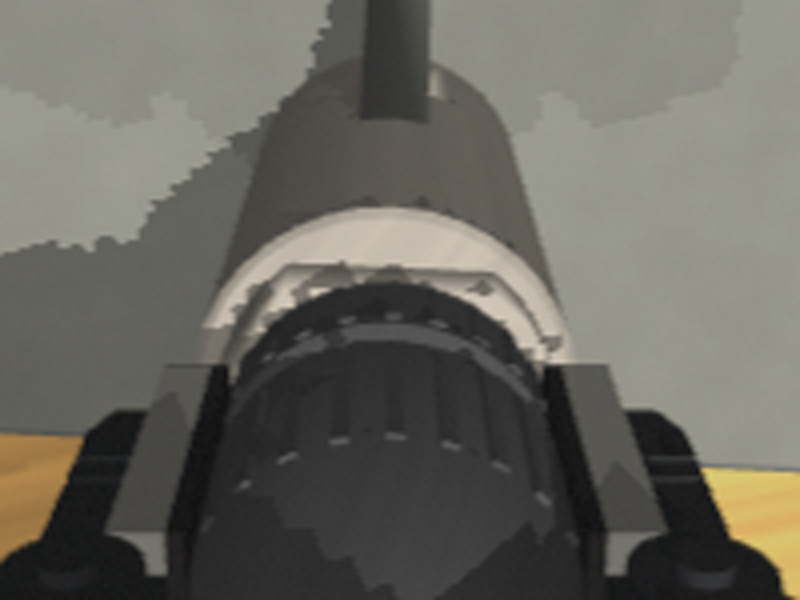

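{"api": "carry_out", "payload": {"slide": [[0.01,-0.01,0.03],[0.01,-0.01,0.05],[0.01,-0.01,0.06],[0.01,-0.01,0.06],[0.01,-0.01,0.06],[0.01,-0.01,0.06],[0.01,-0.01,0.06],[0.01,-0.01,0.06],[0.01,-0.01,0.06]], "roll": [0.3,0.55,0,-0.55,0,0.55,0,-0.55,0], "gripper": [30,30,30,30,30,30,30,30,30]}}

```text
time_s: 16.8
ee_pos: [0.5634, 0.0153, 0.1237]
eef_rot: [[-0.971, 0.238, 0.004], [0.238, 0.971, -0.003], [-0.005, -0.002, -1.0]]
wrist_force: [-7.9, -2.9, 17.6]
opening: 0.401
```

{"api": "carry_out", "payload": {"slide": [[0.02,-0.01,0.04],[0.02,-0.01,0.06],[0.02,-0.01,0.07],[0.02,-0.01,0.07],[0.02,-0.01,0.07],[0.02,-0.01,0.07],[0.02,-0.01,0.07],[0.02,-0.01,0.07],[0.02,-0.01,0.07]], "roll": [0.3,0.55,0,-0.55,0,0.55,0,-0.55,0], "gripper": [30,30,30,30,30,30,30,30,30]}}

```text
time_s: 17.7
ee_pos: [0.5634, 0.0153, 0.1237]
eef_rot: [[-0.972, 0.236, 0.008], [0.236, 0.972, -0.003], [-0.009, -0.001, -1.0]]
wrist_force: [-6.1, -3.4, 19.9]
opening: 0.397
```

Run:
```python
from h import *
st=monitor.get_state();print(st["wrist_force"],st["moment"],st["opening"]);p=imaging.snapshot("wrist");c=cam(p,st);np.save("w11.npy",{"st":st,"p":p},allow_pickle=True)
go([.5633,.0167,.1236],166.5)
cv2.imwrite("pics/w11.png",cv2.resize(p["img"][170:320,180:380,::-1],None,fx=4,fy=4,interpolation=cv2.INTER_CUBIC))
S=imaging.snapshot("scene");cv2.imwrite("pics/s11.png",cv2.resize(S["img"][190:270,235:315,::-1],None,fx=7,fy=7,interpolation=cv2.INTER_CUBIC))
```

```text
[-6.1281 -3.3543 19.9382] [-0.6173  1.6628  0.8213] 0.39740168531683023
at [0.5634 0.0153 0.1237] yaw 166.02 slide [0.009, 0.027, 0.002] roll -0.059 rows>= 0.1 t 17.75
```

View pics/w11.png

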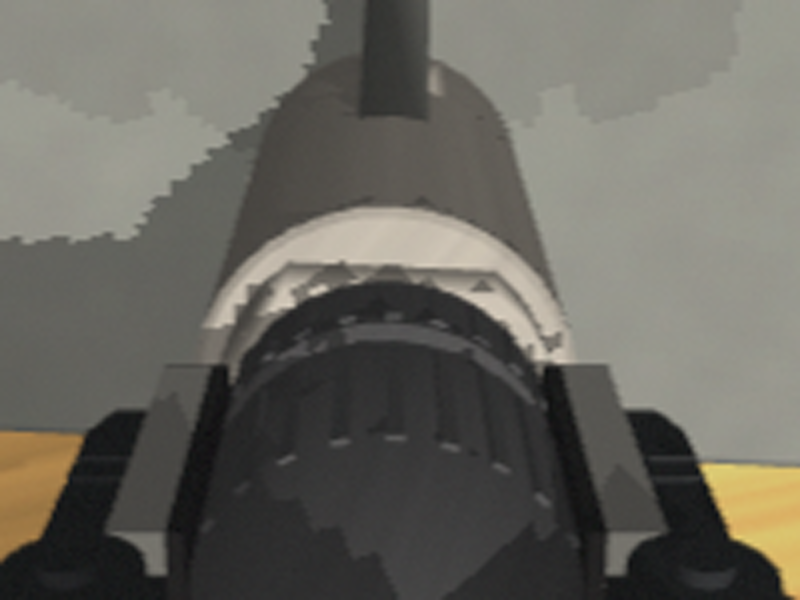

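View pics/s11.png

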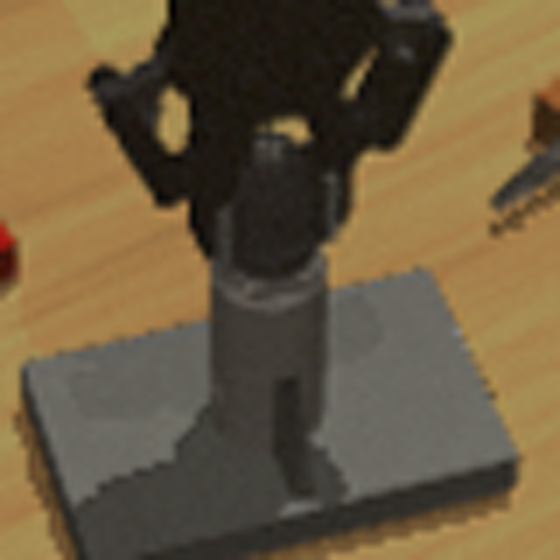

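{"api": "carry_out", "payload": {"slide": [[0.02,0,0.05],[0.02,0,0.07],[0.02,0,0.075],[0.02,0,0.075],[0.02,0,0.075],[0.02,0,0.075],[0.02,0,0.075],[0.02,0,0.075],[0.02,0,0.075],[0.02,0,0.075]], "roll": [0.3,0.6,0,-0.6,0,0.6,0,-0.6,0,0], "gripper": [30,30,30,30,30,30,30,30,30,30]}}

```text
time_s: 18.8
ee_pos: [0.5634, 0.0153, 0.1237]
eef_rot: [[-0.971, 0.241, 0.012], [0.241, 0.971, -0.004], [-0.012, -0.001, -1.0]]
wrist_force: [-8.0, -4.2, 22.2]
opening: 0.396
```

{"api": "carry_out", "payload": {"slide": [[0,0,0],[0,0,-0.03],[0,0,-0.03],[0,0,-0.03]], "roll": [0,0,0,0], "gripper": [30,30,30,30]}}

```text
time_s: 19.2
ee_pos: [0.5632, 0.0153, 0.1239]
eef_rot: [[-0.97, 0.241, 0.01], [0.241, 0.97, -0.003], [-0.011, -0.001, -1.0]]
wrist_force: [3.5, -4.1, -14.0]
opening: 0.4
```

{"api": "carry_out", "payload": {"slide": [[0,0,0],[0,0,0],[0,0,0],[0,0,0],[0,0,0],[0,0,-0.4],[0,0,-0.9],[0,0,-1.4],[0,0,-1.9],[0,0,-2.2],[0,0,-2.2]], "roll": [0,0,0,0,0,0,0,0,0,0,0], "gripper": [36,40,60,75,80,80,80,80,80,80,80]}}

```text
time_s: 20.3
ee_pos: [0.5637, 0.0158, 0.2366]
eef_rot: [[-0.97, 0.241, 0.016], [0.241, 0.971, -0.004], [-0.016, 0.0, -1.0]]
wrist_force: [-0.6, -0.3, -0.2]
opening: 0.936
```

Run:
```python
from h import *
st=monitor.get_state();print(st["wrist_force"],st["moment"],st["opening"]);p=imaging.snapshot("wrist");c=cam(p,st);np.save("w12.npy",{"st":st,"p":p},allow_pickle=True)
# drift: grip (.494,.356), nose (.519,.171)
go([.50,.33,.24],97)
print(st["eef_rot"])
cv2.imwrite("pics/w12.png",p["img"][:,:,::-1])
S=imaging.snapshot("scene");cv2.imwrite("pics/s12.png",cv2.resize(S["img"][190:270,235:315,::-1],None,fx=7,fy=7,interpolation=cv2.INTER_CUBIC))
```

```text
[-0.5501 -0.2703 -0.168 ] [0.0156 0.0062 0.0675] 0.9355782329280986
at [0.5628 0.0158 0.2349] yaw 166.05 slide [2.733, 5.795, -0.141] roll 8.631 rows>= 8.0 t 20.35
[[-0.9704  0.2411  0.0157]
 [ 0.241   0.9705 -0.0036]
 [-0.0161  0.0003 -0.9999]]
```

View pics/w12.png

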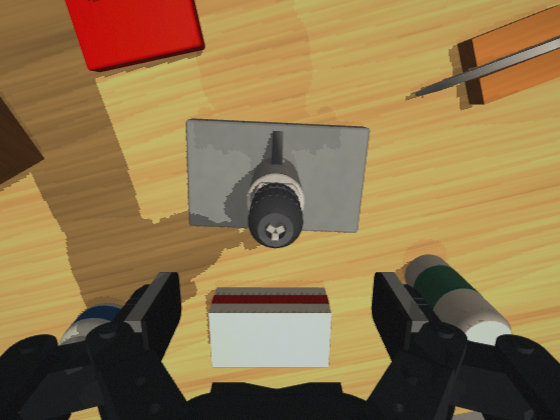

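View pics/s12.png

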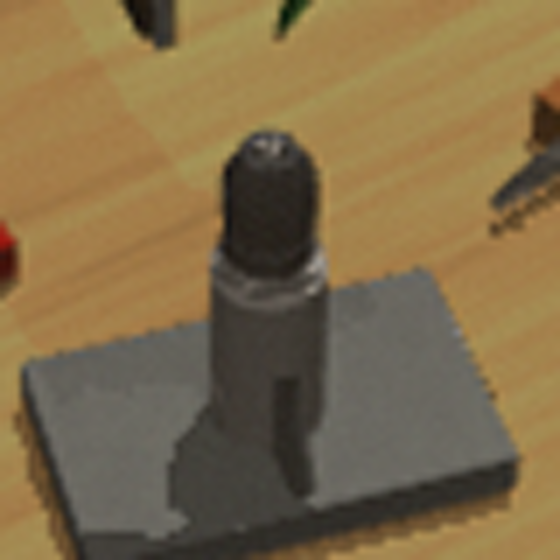

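The chuck has stayed home after release: the collar sits on the sleeve at (275,190) in the wrist view. Its TCP height of .1237 matches the predicted home height, and it held a 14 N pull. Next is the drift.

{"api": "carry_out", "payload": {"slide": [[0.2,0.5,-0.15],[0.5,1.2,-0.15],[0.8,1.9,-0.15],[1.1,2.6,-0.15],[1.4,3.3,-0.15],[1.8,4.0,-0.15],[2.2,4.7,-0.15],[2.5,5.4,-0.15],[2.73,5.8,-0.15],[2.73,5.8,-0.15],[2.73,5.8,-0.15]], "roll": [0.8,1.6,2.5,3.4,4.3,5.2,6.1,7.0,7.9,8.6,8.6], "gripper": [80,80,80,80,80,80,80,80,80,80,80], "newtons": 60}}

```text
time_s: 21.5
ee_pos: [0.4982, 0.3308, 0.2377]
eef_rot: [[-0.128, 0.992, 0.008], [0.992, 0.128, -0.004], [-0.006, 0.008, -1.0]]
wrist_force: [-0.4, -0.8, -0.6]
opening: 0.94
```

Run:
```python
from h import *
st=monitor.get_state();p=imaging.snapshot("wrist");c=cam(p,st);np.save("w13.npy",{"st":st,"p":p},allow_pickle=True)
go(st["ee_pos"]);print(st["eef_rot"])
for n,z in [("drift_grip",.037),("drift_nose",.012)]:
    print(n,[(np.round(r["pixel"],1).tolist(),round(r["confidence"],2),at_z(c,r["pixel"],z)) for r in landmark_of(p,n)])
cv2.imwrite("pics/w13.png",p["img"][:,:,::-1])
```

```text
at [0.4986 0.3302 0.238 ] yaw 97.39 slide [0.012, -0.005, 0.006] roll 0.0 rows>= 0.0 t 21.55
[[-0.128   0.9917  0.0084]
 [ 0.9918  0.1281 -0.0045]
 [-0.0055  0.0077 -1.    ]]
drift_grip [([184.5, 37.7], 0.84, array([0.4033, 0.4514, 0.037 ])), ([37.9, 162.0], 0.71, array([0.2686, 0.3236, 0.037 ])), ([271.6, 160.1], 0.64, array([0.4928, 0.3544, 0.037 ]))]
drift_nose [([145.5, 294.2], 0.83, array([0.3666, 0.1763, 0.012 ])), ([272.1, 311.7], 0.76, array([0.5164, 0.1716, 0.012 ])), ([274.4, 157.5], 0.69, array([0.4957, 0.3538, 0.012 ]))]
```

View pics/w13.png

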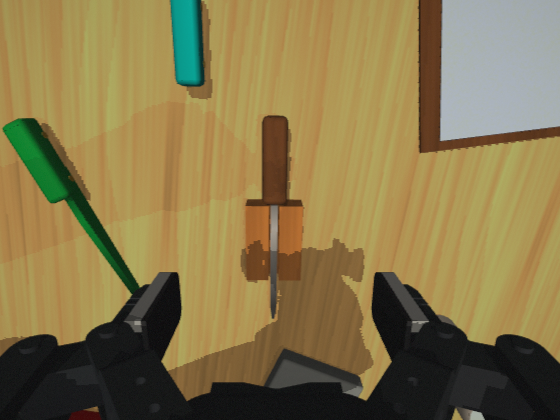

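Run:
```python
from h import *
D=np.load("w13.npy",allow_pickle=True).item();p=D["p"];st=D["st"];c=cam(p,st)
cv2.imwrite("pics/w13c.png",cv2.resize(p["img"][105:330,215:335,::-1],None,fx=4,fy=2.6,interpolation=cv2.INTER_CUBIC))
b=at_z(c,(275,117),.047);f=at_z(c,(275.5,203),.047);n=at_z(c,(273,317),.016)
print(b,f,(b+f)/2,np.linalg.norm(b-f),n)
```

```text
[0.4908 0.3952 0.047 ] [0.5017 0.3148 0.047 ] [0.4963 0.355  0.047 ] 0.08113220189470709 [0.518  0.1672 0.016 ]
```

View pics/w13c.png

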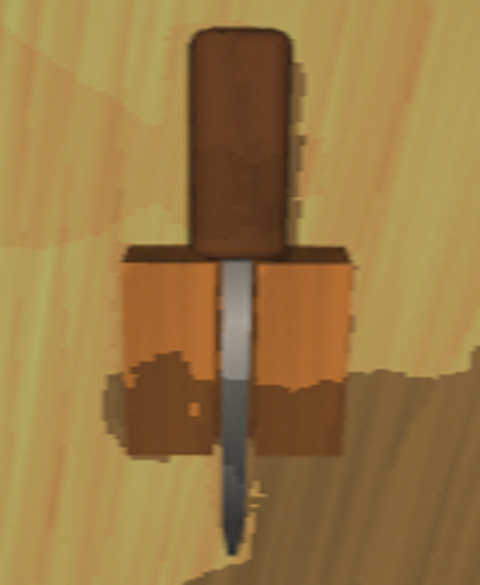

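Run:
```python
from h import *
go([.4965,.354,.020],96.5)
```

```text
at [0.4992 0.3297 0.2386] yaw 97.31 slide [0.512, -0.03, 4.369] roll 0.101 rows>= 4.4 t 21.65
```

{"api": "carry_out", "payload": {"slide": [[0.25,-0.01,0.5],[0.51,-0.03,1.0],[0.51,-0.03,1.6],[0.51,-0.03,2.2],[0.51,-0.03,2.8],[0.51,-0.03,3.4],[0.51,-0.03,3.9],[0.51,-0.03,4.25],[0.51,-0.03,4.36],[0.51,-0.03,4.36],[0.51,-0.03,4.36]], "roll": [0.1,0.1,0.1,0.1,0.1,0.1,0.1,0.1,0.1,0.1,0.1], "gripper": [80,80,80,80,80,80,80,80,80,80,80]}}

```text
time_s: 22.75
ee_pos: [0.4974, 0.354, 0.0214]
eef_rot: [[-0.113, 0.994, 0.011], [0.994, 0.113, -0.003], [-0.004, 0.01, -1.0]]
wrist_force: [0.3, -0.1, 1.5]
opening: 0.939
```

Run:
```python
from h import *
st=monitor.get_state();p=imaging.snapshot("wrist");c=cam(p,st);print(st["wrist_force"])
go([.4965,.354,.020],96.5)
print(proj(c,np.array([[.4965,.354,.05],[.5175,.168,.016],[.5017,.310,.035]])))
cv2.imwrite("pics/w14.png",p["img"][:,:,::-1])
```

```text
[ 0.2943 -0.1457  1.4574]
at [0.4975 0.3542 0.0217] yaw 96.5 slide [-0.001, -0.021, 0.034] roll 0.0 rows>= 0.0 t 22.8
[[272.3717 316.9541]
 [272.7589 549.3237]
 [273.0342 383.8952]]
```

View pics/w14.png

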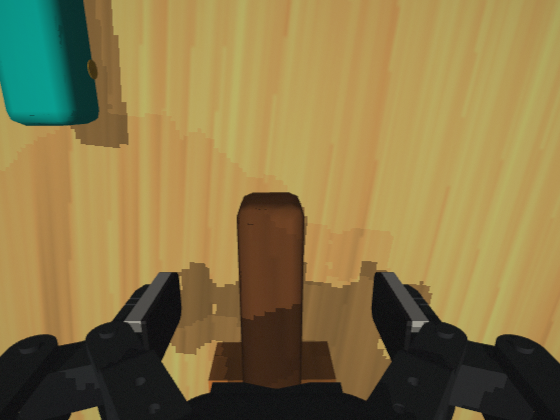

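{"api": "carry_out", "payload": {"slide": [[0,-0.02,0.03],[0,-0.02,0.03],[0,-0.02,0.03],[0,-0.02,0.03],[0,-0.02,0.03],[0,-0.02,0.03],[0,-0.02,0.03],[0,-0.02,0.03],[0,-0.02,-0.1],[0,-0.02,-0.4],[0,-0.02,-0.9],[0,-0.02,-0.9]], "roll": [0,0,0,0,0,0,0,0,0,0,0,0], "gripper": [70,40,15,15,15,15,15,15,15,15,15,15], "newtons": 90}}

```text
time_s: 24.0
ee_pos: [0.4978, 0.3554, 0.0693]
eef_rot: [[-0.113, 0.993, 0.015], [0.994, 0.113, -0.0], [-0.002, 0.015, -1.0]]
wrist_force: [1.4, -0.2, -2.0]
opening: 0.27
```

Run:
```python
from h import *
st=monitor.get_state();p=imaging.snapshot("wrist");c=cam(p,st);print(st["wrist_force"],st["opening"],st["eef_rot"]);np.save("w15.npy",{"st":st,"p":p},allow_pickle=True)
go(st["ee_pos"])
cv2.imwrite("pics/w15.png",p["img"][:,:,::-1])
S=imaging.snapshot("scene");cv2.imwrite("pics/s15.png",cv2.resize(S["img"][150:280,230:390,::-1],None,fx=4,fy=4,interpolation=cv2.INTER_CUBIC));np.save("s15.npy",{"p":S})
```

```text
[ 1.3831 -0.1908 -1.9837] 0.2699419292068506 [[-0.1134  0.9934  0.0153]
 [ 0.9935  0.1134 -0.0003]
 [-0.002   0.0151 -0.9999]]
at [0.4971 0.3549 0.0677] yaw 96.51 slide [0.008, 0.016, -0.031] roll 0.0 rows>= 0.0 t 24.05
```

View pics/w15.png

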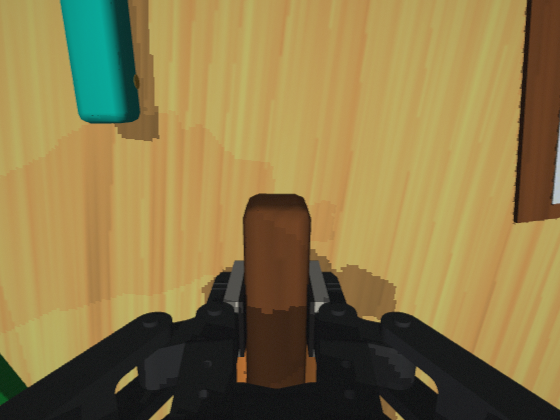

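View pics/s15.png

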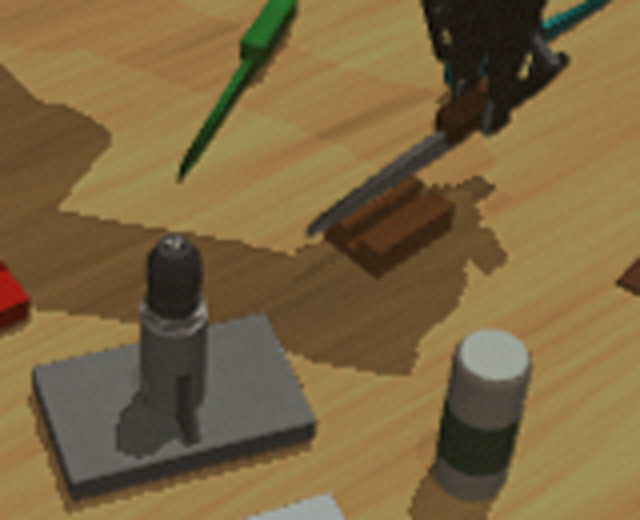

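Run:
```python
from h import *
D=np.load("w15.npy",allow_pickle=True).item();st=D["st"];S=np.load("s15.npy",allow_pickle=True).item()["p"];c=cam(S)
N=st["ee_pos"]+st["eef_rot"]@np.array([-.187,0,.0085]);print(N,proj(c,N),proj(c,N+[0,0,.009]))
u=np.array([np.cos(np.radians(73.5)),np.sin(np.radians(73.5))])
P=np.array([.5633,.0167])+.235*u; print(P)
go([*P,.10],73.5)
```

```text
[0.5192 0.1696 0.0612] [307.1419 208.6079] [307.3334 206.4682]
[0.63  0.242]
at [0.4961 0.3543 0.0665] yaw 96.5 slide [-2.538, 2.414, -0.632] roll 2.875 rows>= 3.6 t 24.1
```

{"api": "carry_out", "payload": {"slide": [[0,0,-0.5],[-0.4,0.4,-0.9],[-0.8,0.8,-0.9],[-1.2,1.2,-0.9],[-1.6,1.6,-0.9],[-2.0,2.0,-0.9],[-2.4,2.3,-0.9],[-2.54,2.41,-0.65],[-2.54,2.41,-0.65],[-2.54,2.41,-0.65]], "roll": [0,0.5,1,1.5,2,2.5,2.87,2.87,2.87,2.87], "gripper": [15,15,15,15,15,15,15,15,15,15]}}

```text
time_s: 25.1
ee_pos: [0.6278, 0.2422, 0.0988]
eef_rot: [[0.282, 0.959, 0.008], [0.959, -0.282, -0.003], [-0.0, 0.008, -1.0]]
wrist_force: [0.4, 0.3, -3.0]
opening: 0.267
```

Run:
```python
from h import *
st=monitor.get_state();S=imaging.snapshot("scene");T=imaging.snapshot("top");W=imaging.snapshot("wrist")
np.save("v16.npy",{"st":st,"S":S,"T":T},allow_pickle=True)
u=np.array([np.cos(np.radians(73.5)),np.sin(np.radians(73.5))])
P=np.array([.5633,.0167])+.235*u
print(st["wrist_force"],st["opening"],st["eef_rot"]);go([*P,.044],73.5,st)
N=st["ee_pos"]+st["eef_rot"]@np.array([-.187,0,.0085]);print(N,proj(cam(S),N),proj(cam(T),N))
cv2.imwrite("pics/s16.png",cv2.resize(S["img"][170:290,220:380,::-1],None,fx=4.5,fy=4.5,interpolation=cv2.INTER_CUBIC))
cv2.imwrite("pics/t16.png",cv2.resize(T["img"][130:240,200:340,::-1],None,fx=5,fy=5,interpolation=cv2.INTER_CUBIC))
cv2.imwrite("pics/w16.png",W["img"][:,:,::-1])
```

```text
[ 0.4369  0.2823 -2.9625] 0.2672650394783936 [[ 0.2823  0.9593  0.0075]
 [ 0.9593 -0.2823 -0.0026]
 [-0.0004  0.008  -1.    ]]
at [0.6278 0.2422 0.0988] yaw 73.6 slide [0.01, 0.036, 1.097] roll 0.013 rows>= 1.1 t 25.1
[0.575  0.0628 0.0904] [289.5781 228.19  ] [286.1782 185.1163]
```

View pics/s16.png

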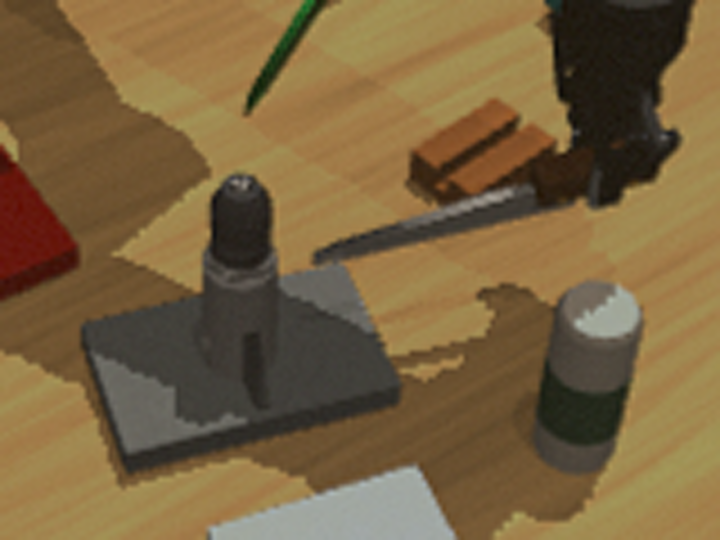

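View pics/t16.png

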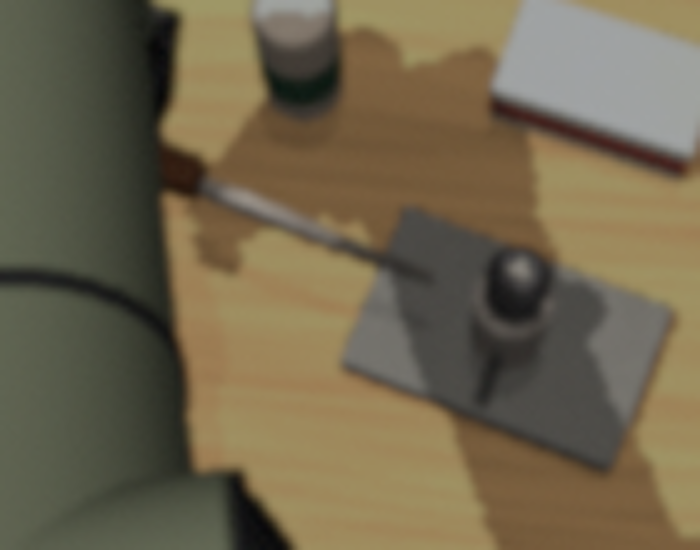

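View pics/w16.png

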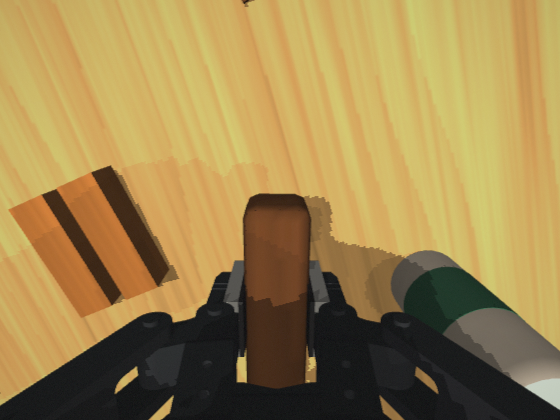

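Run:
```python
from h import *
u=np.array([np.cos(np.radians(73.5)),np.sin(np.radians(73.5))])
go([*(np.array([.5634,.016])+.235*u),.040],73.5)
```

```text
at [0.6289 0.243  0.1007] yaw 73.65 slide [-0.026, 0.02, 1.215] roll 0.019 rows>= 1.2 t 25.25
```

{"api": "carry_out", "payload": {"slide": [[-0.02,0.02,0.3],[-0.02,0.02,0.6],[-0.02,0.02,0.9],[-0.02,0.02,1.1],[-0.02,0.02,1.2],[-0.02,0.02,1.2],[-0.02,0.02,1.2]], "roll": [0.02,0.02,0.02,0.02,0.02,0.02,0.02], "gripper": [15,15,15,15,15,15,15]}}

```text
time_s: 25.95
ee_pos: [0.6305, 0.2416, 0.0409]
eef_rot: [[0.284, 0.959, 0.011], [0.959, -0.284, -0.002], [0.001, 0.012, -1.0]]
wrist_force: [0.6, 0.4, -2.7]
opening: 0.264
```

Run:
```python
from h import *
st=monitor.get_state();print(st["wrist_force"],st["eef_rot"][2])
u=np.array([np.cos(np.radians(73.5)),np.sin(np.radians(73.5))])
go([*(np.array([.5634,.016])+.235*u),.0345],73.5,st)
r=st["ee_pos"][:2]-[.5634,.016];print("along",r@u,"lat",r@[u[1],-u[0]])
S=imaging.snapshot("scene")
N=st["ee_pos"]+st["eef_rot"]@np.array([-.187,0,.0085]);print(N,proj(cam(S),N))
cv2.imwrite("pics/s17.png",cv2.resize(S["img"][190:280,235:345,::-1],None,fx=6,fy=6,interpolation=cv2.INTER_CUBIC))
```

```text
[ 0.5968  0.4249 -2.6569] [ 0.0012  0.0116 -0.9999]
at [0.6305 0.2416 0.0409] yaw 73.49 slide [-0.008, -0.007, 0.129] roll -0.002 rows>= 0.1 t 25.95
along 0.23540626475878637 lat 0.0002681702258070733
[0.5775 0.0623 0.0322] [289.245  242.5349]
```

View pics/s17.png

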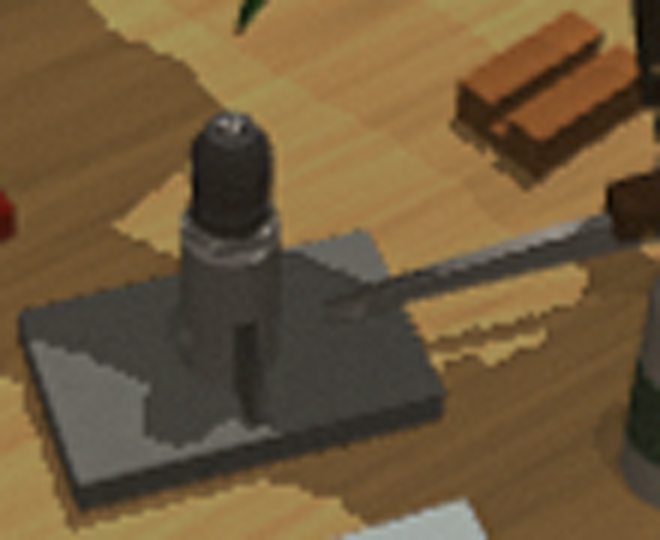

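{"api": "carry_out", "payload": {"slide": [[0,0,0.04],[0,0,0.08],[0,0,0.11],[0,0,0.13],[0,0,0.13],[0,0,0.13]], "roll": [0,0,0,0,0,0], "gripper": [15,15,15,15,15,15]}}

```text
time_s: 26.6
ee_pos: [0.631, 0.2416, 0.0351]
eef_rot: [[0.284, 0.959, 0.013], [0.959, -0.284, -0.002], [0.001, 0.013, -1.0]]
wrist_force: [-0.3, 0.1, -0.3]
opening: 0.264
```

{"api": "carry_out", "payload": {"slide": [[-0.1,0,0],[-0.2,0,0],[-0.3,-0.01,0],[-0.4,-0.01,0],[-0.5,-0.01,0],[-0.6,-0.01,0],[-0.7,-0.01,0],[-0.7,-0.01,0]], "roll": [0,0,0,0,0,0,0,0], "gripper": [15,15,15,15,15,15,15,15]}}

```text
time_s: 27.4
ee_pos: [0.6204, 0.2073, 0.035]
eef_rot: [[0.285, 0.958, 0.012], [0.959, -0.285, -0.003], [0.001, 0.012, -1.0]]
wrist_force: [-0.1, -0.4, -0.1]
opening: 0.267
```

```bash
cat > q.py <<'E'
from h import *
import sys
st=monitor.get_state();print(st["wrist_force"],st["moment"],st["opening"],st["eef_rot"][2])
u=np.array([np.cos(np.radians(73.5)),np.sin(np.radians(73.5))])
r=st["ee_pos"][:2]-[.5634,.016];print("nose past axis",.187-r@u,"lat",r@[u[1],-u[0]]);go(st["ee_pos"],73.5,st)
S=imaging.snapshot("scene")
cv2.imwrite(f"pics/{sys.argv[1]}.png",cv2.resize(S["img"][190:280,235:345,::-1],None,fx=6,fy=6,interpolation=cv2.INTER_CUBIC))
E
python3 q.py s18
```

```text
[-0.0782 -0.3506 -0.0609] [-0.2296  0.0856 -0.0362] 0.2666678714371181 [ 0.0008  0.0124 -0.9999]
nose past axis -0.01261742230428839 lat 0.0002950410528693633
at [0.6204 0.2073 0.035 ] yaw 73.44 slide [0.0, 0.0, 0.0] roll -0.008 rows>= 0.0 t 27.4
```

View pics/s18.png

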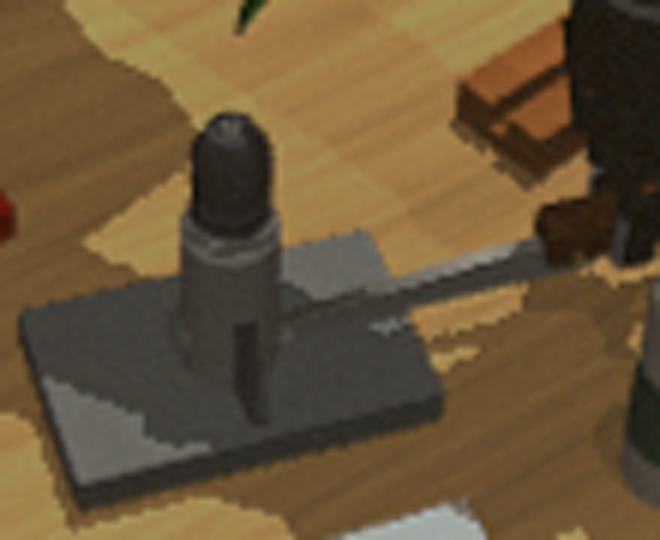

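{"api": "carry_out", "payload": {"slide": [[-0.1,0,0],[-0.2,0,0],[-0.3,0,0],[-0.4,0,0],[-0.5,0,0],[-0.5,0,0]], "roll": [0,0,0,0,0,0], "gripper": [15,15,15,15,15,15], "newtons": 110}}

```text
time_s: 28.05
ee_pos: [0.6131, 0.1829, 0.035]
eef_rot: [[0.286, 0.958, 0.012], [0.958, -0.286, -0.003], [0.001, 0.012, -1.0]]
wrist_force: [-0.4, 0.7, -0.6]
opening: 0.262
```

```bash
python3 q.py s19
```

```text
[-0.3572  0.6784 -0.5698] [-0.277   0.1068 -0.0098] 0.2619260122086876 [ 0.0006  0.0122 -0.9999]
nose past axis 0.012899567121578581 lat 0.0002450240183769072
at [0.6131 0.1829 0.035 ] yaw 73.4 slide [0.0, 0.0, 0.0] roll -0.012 rows>= 0.0 t 28.05
```

View pics/s19.png

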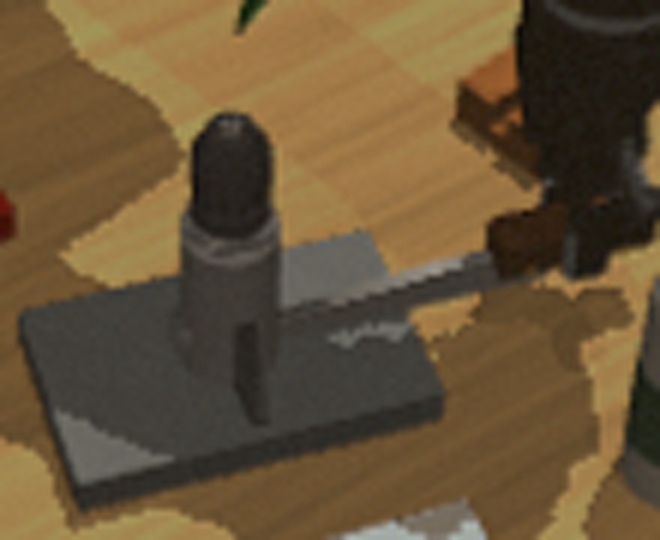

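{"api": "carry_out", "payload": {"slide": [[-0.04,0,0],[-0.08,0,0],[-0.12,0,0],[-0.14,0,0]], "roll": [0,0,0,0], "gripper": [15,15,15,15]}}

```text
time_s: 28.5
ee_pos: [0.6112, 0.1765, 0.035]
eef_rot: [[0.285, 0.958, 0.012], [0.958, -0.285, -0.002], [0.001, 0.012, -1.0]]
wrist_force: [0.4, 0.1, 0.6]
opening: 0.264
```

{"api": "carry_out", "payload": {"slide": [[-0.04,0,0],[-0.08,0,0],[-0.1,0,0],[-0.1,0,0]], "roll": [0,0,0,0], "gripper": [15,15,15,15]}}

```text
time_s: 28.9
ee_pos: [0.6101, 0.1722, 0.0352]
eef_rot: [[0.285, 0.958, 0.013], [0.959, -0.285, -0.001], [0.002, 0.013, -1.0]]
wrist_force: [1.4, 4.9, -1.6]
opening: 0.263
```

```bash
python3 q.py s20
```

```text
[ 1.3753  4.8672 -1.6319] [ 0.6239 -0.1952  0.024 ] 0.26320234235525164 [ 0.0024  0.0125 -0.9999]
nose past axis 0.023936639862615877 lat 0.00036169098544473294
at [0.6101 0.1722 0.0352] yaw 73.44 slide [0.0, 0.0, 0.0] roll -0.007 rows>= 0.0 t 28.9
```

{"api": "carry_out", "payload": {"slide": [[-0.04,0,0],[-0.08,0,0],[-0.12,0,0],[-0.14,0,0],[-0.14,0,0]], "roll": [0,0,0,0,0], "gripper": [15,15,15,15,15]}}

```text
time_s: 29.45
ee_pos: [0.6092, 0.1685, 0.0357]
eef_rot: [[0.283, 0.959, 0.015], [0.959, -0.283, 0.005], [0.009, 0.013, -1.0]]
wrist_force: [2.2, 9.6, -0.7]
opening: 0.264
```

```bash
python3 q.py s21
```

```text
[ 2.215   9.6385 -0.6538] [ 1.7661 -0.4681 -0.02  ] 0.26398186117819156 [ 0.0087  0.0132 -0.9999]
nose past axis 0.027729639392045674 lat 0.0006289948956751842
at [0.6092 0.1685 0.0357] yaw 73.54 slide [0.0, 0.0, 0.0] roll 0.005 rows>= 0.0 t 29.45
```

View pics/s21.png

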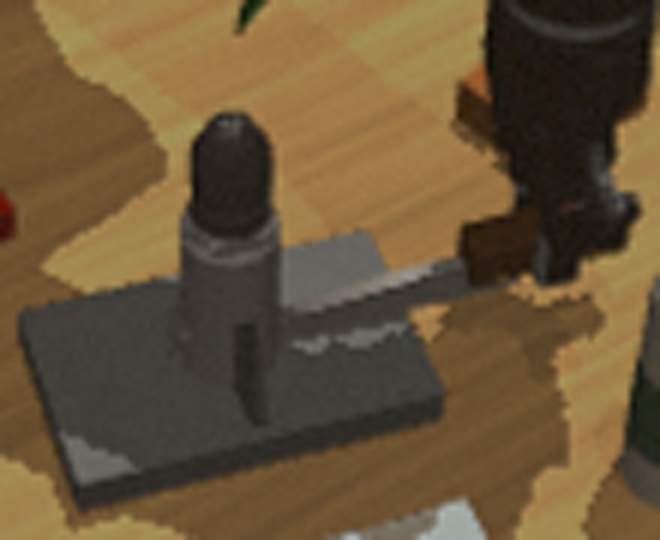

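{"api": "carry_out", "payload": {"slide": [[-0.05,0,0.01],[-0.1,0,0.01],[-0.15,0,0.01],[-0.2,0,0.01],[-0.2,0,0.01]], "roll": [0,0,0,0,0], "gripper": [15,15,15,15,15]}}

```text
time_s: 30.0
ee_pos: [0.6082, 0.163, 0.036]
eef_rot: [[0.28, 0.96, 0.019], [0.96, -0.281, 0.012], [0.017, 0.015, -1.0]]
wrist_force: [3.7, 13.7, -2.7]
opening: 0.258
```

```bash
python3 q.py s22
```

```text
[ 3.7117 13.6926 -2.6858] [ 1.9686 -0.6446  0.0436] 0.25800355228391997 [ 0.0168  0.0147 -0.9998]
nose past axis 0.0333213628093271 lat 0.0011855425880106238
at [0.6082 0.163  0.036 ] yaw 73.71 slide [0.0, 0.0, 0.0] roll 0.026 rows>= 0.0 t 30.0
```

View pics/s22.png

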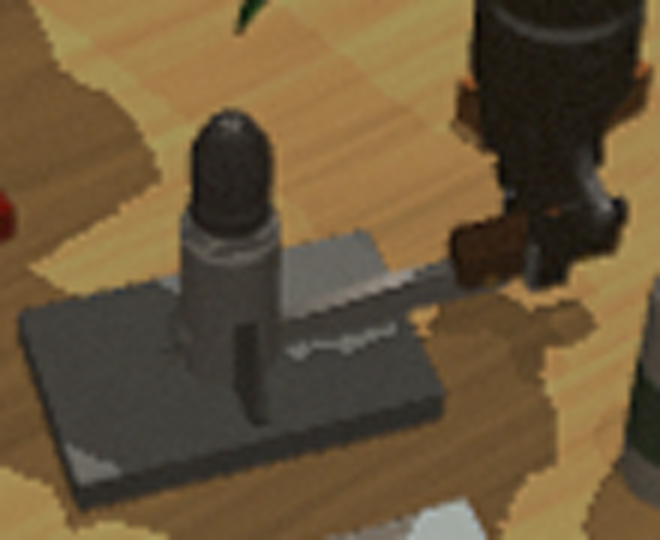

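{"api": "carry_out", "payload": {"slide": [[-0.1,-0.01,0],[-0.15,-0.01,0],[-0.2,-0.02,0],[-0.25,-0.02,0],[-0.3,-0.02,0],[-0.35,-0.02,0],[-0.35,-0.02,0]], "roll": [0,0,0,0,0,0,0], "gripper": [15,15,15,15,15,15,15]}}

```text
time_s: 30.75
ee_pos: [0.6024, 0.1459, 0.0357]
eef_rot: [[0.28, 0.96, 0.019], [0.96, -0.28, 0.01], [0.015, 0.016, -1.0]]
wrist_force: [2.1, 2.7, 0.2]
opening: 0.261
```

```bash
python3 q.py s23
```

```text
[2.0937 2.6973 0.2455] [-0.2776  0.0007  0.1295] 0.2610890233831221 [ 0.0149  0.0156 -0.9998]
nose past axis 0.051412454324682555 lat 0.0005084973586067396
at [0.6024 0.1459 0.0357] yaw 73.73 slide [0.0, 0.0, 0.0] roll 0.029 rows>= 0.0 t 30.75
```

View pics/s23.png

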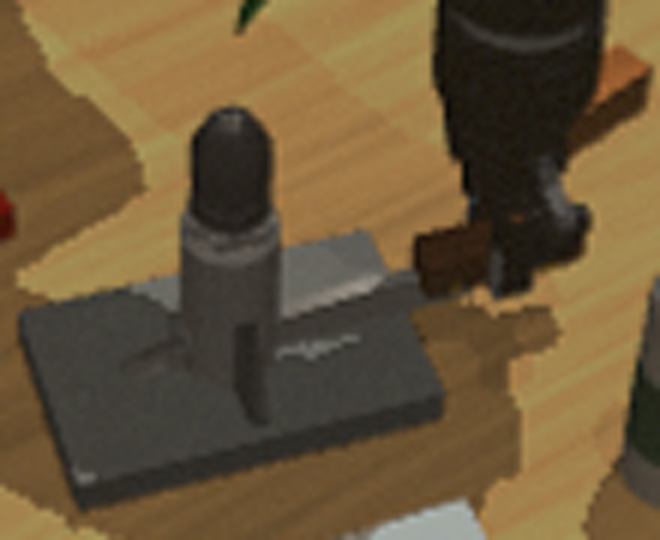

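{"api": "carry_out", "payload": {"slide": [[-0.08,0,0],[-0.16,-0.005,0],[-0.24,-0.005,0],[-0.32,-0.01,0],[-0.4,-0.01,0],[-0.46,-0.01,0],[-0.46,-0.01,0]], "roll": [0,0,0,0,0,0,0], "gripper": [15,15,15,15,15,15,15]}}

```text
time_s: 31.5
ee_pos: [0.5952, 0.1228, 0.0354]
eef_rot: [[0.281, 0.959, 0.019], [0.96, -0.281, 0.008], [0.013, 0.015, -1.0]]
wrist_force: [0.3, -0.7, 2.4]
opening: 0.261
```

```bash
python3 q.py s24
```

```text
[ 0.2565 -0.7389  2.4174] [-0.9403  0.2529  0.0222] 0.26106178199124436 [ 0.0133  0.0155 -0.9998]
nose past axis 0.07554267803631745 lat 0.00013398713786439505
at [0.5952 0.1228 0.0354] yaw 73.67 slide [0.0, 0.0, 0.0] roll 0.022 rows>= 0.0 t 31.5
```

View pics/s24.png

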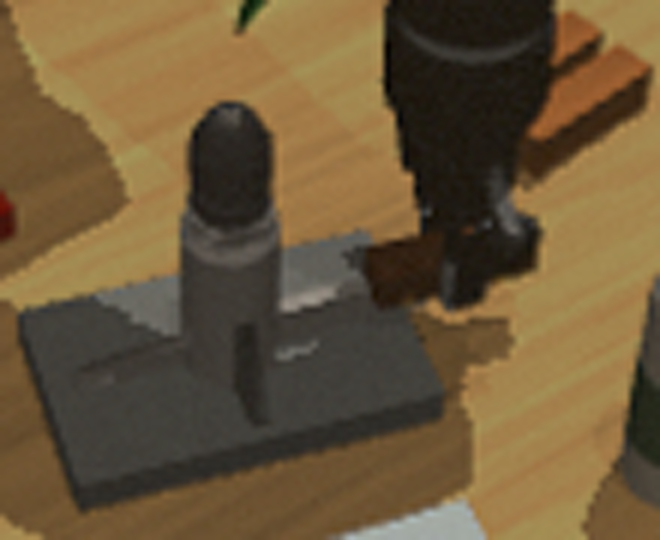

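{"api": "carry_out", "payload": {"slide": [[-0.08,0,0],[-0.16,0,-0.005],[-0.24,0,-0.01],[-0.24,0,-0.01],[-0.24,0,-0.01]], "roll": [0,0,0,0,0], "gripper": [15,15,15,15,15]}}

```text
time_s: 32.05
ee_pos: [0.5915, 0.1109, 0.0355]
eef_rot: [[0.282, 0.959, 0.018], [0.959, -0.282, 0.008], [0.012, 0.015, -1.0]]
wrist_force: [0.3, -0.9, 0.3]
opening: 0.263
```

```bash
python3 q.py s25
python3 - <<'E'
from h import *
S=imaging.snapshot("scene");c=cam(S);T=imaging.snapshot("top");ct=cam(T)
for n in("chuck_seat","chuck","socket_mouth"):
    a,b=landmark_of(T,n),landmark_of(S,n)
    print(n,[r["pixel"] for r in a[:2]],[r["pixel"] for r in b[:2]])
for h in (0,6,8): print(h,"nose top px",proj(c,[.5634,.016,.112+.062+h*1e-3]),proj(c,[.5634,.016,.112+.008+h*1e-3]))
E
```

```text
[ 0.2742 -0.8544  0.2676] [-0.8288  0.2367 -0.0362] 0.2627659199441732 [ 0.0123  0.015  -0.9998]
nose past axis 0.08805555548242222 lat -2.5554706510029042e-05
at [0.5915 0.1109 0.0355] yaw 73.65 slide [0.0, 0.0, 0.0] roll 0.018 rows>= 0.0 t 32.05
chuck_seat [[303.5, 186.9], [300.5, 195.1]] [[273.3, 223.5]]
chuck [[304.0, 188.7]] [[274.1, 227.0]]
socket_mouth [[327.9, 272.0], [300.5, 188.3]] [[200.5, 190.5], [271.5, 227.5]]
0 nose top px [273.5377 211.1627] [273.3605 225.292 ]
6 nose top px [273.5581 209.5338] [273.3796 223.7677]
8 nose top px [273.565  208.9881] [273.386  223.2571]
```

View pics/s25.png

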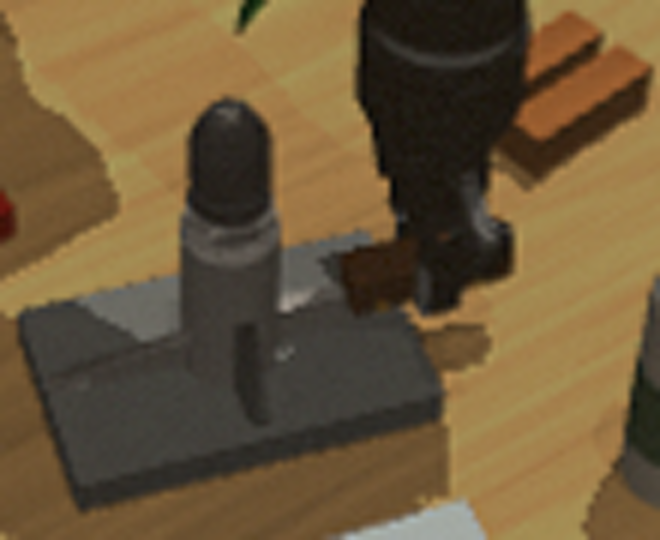

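{"api": "carry_out", "payload": {"slide": [[0,0,0],[0,0,0],[0,0,0],[0,0,0],[0,0,0],[0,0,0],[0,0,0],[0,0,0]], "roll": [0,0,0,0,0,0,0,0], "gripper": [22,24,27,32,40,50,55,55]}}

```text
time_s: 33.3
ee_pos: [0.5917, 0.1115, 0.0357]
eef_rot: [[0.281, 0.96, 0.018], [0.96, -0.281, 0.008], [0.013, 0.015, -1.0]]
wrist_force: [0.0, 0.0, 0.2]
opening: 0.646
```

```bash
python3 q.py s26
cat > m.py <<'E'
from h import *
A=np.load("v16.npy",allow_pickle=True).item()["S"];B=imaging.snapshot("scene");c=cam(B)
def sh(x0,x1,y0,y1):
    f=lambda p:cv2.cvtColor(p["img"],cv2.COLOR_RGB2GRAY)[y0:y1,x0:x1].astype(np.float32)
    M=np.eye(2,3,dtype=np.float32)
    cc,M=cv2.findTransformECC(f(A),f(B),M,cv2.MOTION_TRANSLATION,(3,200,1e-5),None,3);return cc,M[:,2]
print("body",sh(264,284,204,226)); print("nose",sh(264,284,202,216)); print("foot edge",sh(238,300,252,276))
print("spray",sh(336,366,225,278))
dp=proj(c,[.5634,.016,.16])-proj(c,[.5634,.016,.15]); print("px/10mm",dp)
E
python3 m.py
```

```text
[0.0079 0.0014 0.1568] [ 0.0061  0.0136 -0.0359] 0.6460155193045346 [ 0.0132  0.0153 -0.9998]
nose past axis 0.08737922758290843 lat 5.035053903874207e-05
at [0.5917 0.1115 0.0357] yaw 73.68 slide [0.0, 0.0, 0.0] roll 0.023 rows>= 0.0 t 33.3
body (0.9620077796518836, array([-0.2283, -2.2232], dtype=float32))
nose (0.9442827028588794, array([-0.2945, -2.1518], dtype=float32))
foot edge (0.7303082839300097, array([ 0.4759, -0.752 ], dtype=float32))
spray (0.8576223849026356, array([ 0.4846, -0.0308], dtype=float32))
px/10mm [ 0.0331 -2.6417]
```

View pics/s26.png

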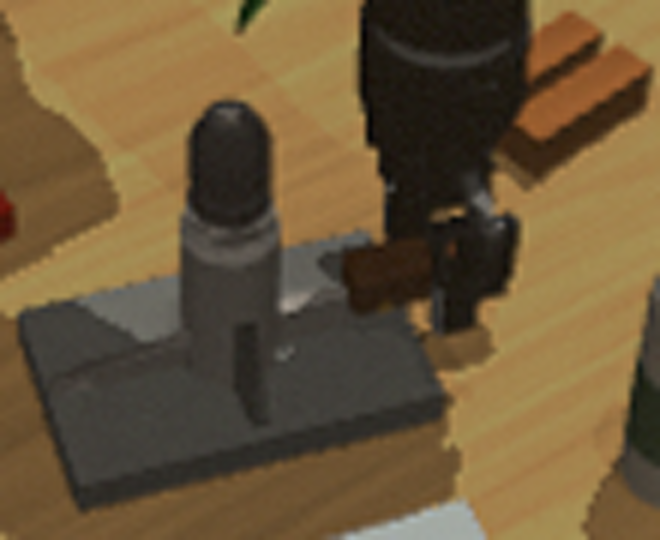

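{"api": "carry_out", "payload": {"slide": [[0,0,-0.2],[0,0,-0.5],[0,0,-0.9],[0,0,-1.4],[0,0,-1.9],[0,0,-2.4],[0.3,0,-2.9],[0.7,0,-3.4],[1.0,0,-3.8],[1.0,0,-3.8]], "roll": [0,0,0,0,0,0,0,0,0,0], "gripper": [55,55,55,55,55,55,55,55,55,55]}}

```text
time_s: 34.4
ee_pos: [0.6045, 0.1597, 0.2304]
eef_rot: [[0.279, 0.96, 0.025], [0.96, -0.279, 0.01], [0.016, 0.022, -1.0]]
wrist_force: [-0.1, -0.5, -0.4]
opening: 0.644
```

```bash
python3 q.py s27; python3 m.py
python3 - <<'E'
from h import *
st=monitor.get_state();p=imaging.snapshot("wrist");cv2.imwrite("pics/w27.png",p["img"][:,:,::-1])
T=imaging.snapshot("top");cv2.imwrite("pics/t27.png",T["img"][:,:,::-1])
E
```

```text
[-0.0742 -0.5116 -0.3777] [-0.0491 -0.0287 -0.037 ] 0.6443510849068611 [ 0.0165  0.0215 -0.9996]
nose past axis 0.03755204746642504 lat -0.001438153141576745
at [0.6045 0.1597 0.2304] yaw 73.81 slide [0.0, 0.0, 0.0] roll 0.039 rows>= 0.0 t 34.4
body (0.9580155829388458, array([-0.1944, -2.3156], dtype=float32))
nose (0.9421082505057867, array([-0.2165, -2.1391], dtype=float32))
foot edge (0.5074390353113604, array([ 0.1132, -0.062 ], dtype=float32))
spray (0.8571758489410494, array([ 0.4823, -0.03  ], dtype=float32))
px/10mm [ 0.0331 -2.6417]
```

View pics/s27.png

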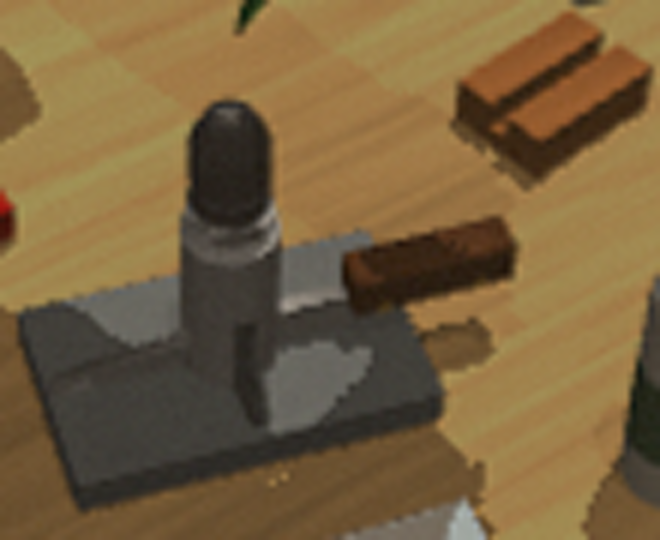

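View pics/w27.png

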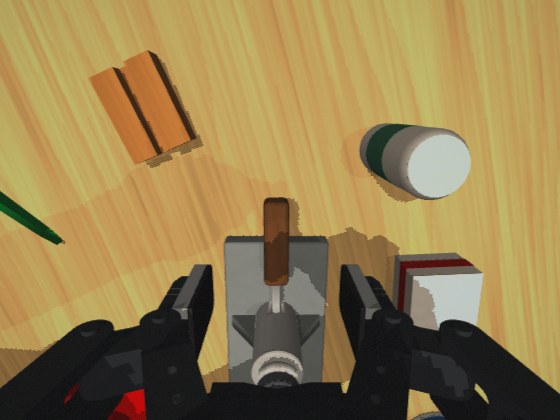

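View pics/t27.png

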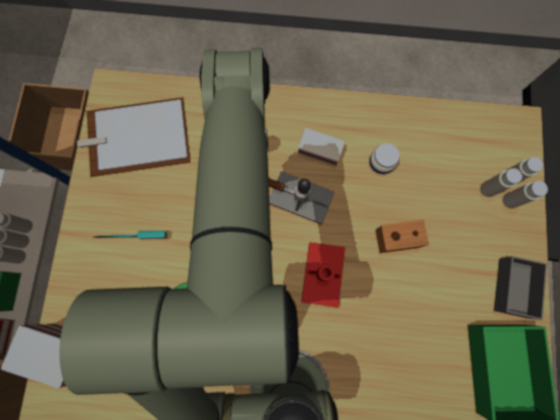

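{"api": "carry_out", "payload": {"slide": [[0.3,0,0],[0.7,0,0],[1.1,0,0],[1.4,0,0.2],[1.4,0,0.6],[1.4,0,0.8],[1.4,0,0.8]], "roll": [0,0,0,0,0,0,0], "gripper": [70,80,80,80,80,80,80]}}

```text
time_s: 35.3
ee_pos: [0.6199, 0.2244, 0.1829]
eef_rot: [[0.282, 0.959, 0.011], [0.959, -0.282, 0.006], [0.009, 0.009, -1.0]]
wrist_force: [-0.5, -1.3, 0.6]
opening: 0.933
```

Run:
```python
from h import *
st=monitor.get_state();p=imaging.snapshot("wrist");c=cam(p,st);go(st["ee_pos"]);np.save("w28.npy",{"st":st,"p":p},allow_pickle=True)
cv2.imwrite("pics/w28.png",p["img"][:,:,::-1])
print(proj(c,np.array([[.5634,.016,.112],[.5634,.016,.12]])))
cv2.imwrite("pics/w28c.png",cv2.resize(p["img"][300:400,215:335,::-1],None,fx=6,fy=6,interpolation=cv2.INTER_CUBIC))
```

```text
at [0.6207 0.2243 0.1844] yaw 73.63 slide [-0.004, -0.015, 0.03] roll 0.0 rows>= 0.0 t 35.35
[[280.3451 481.5264]
 [280.5339 491.7247]]
```

View pics/w28.png

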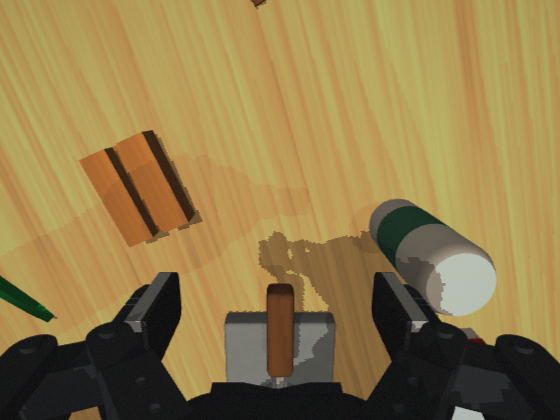

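View pics/w28c.png

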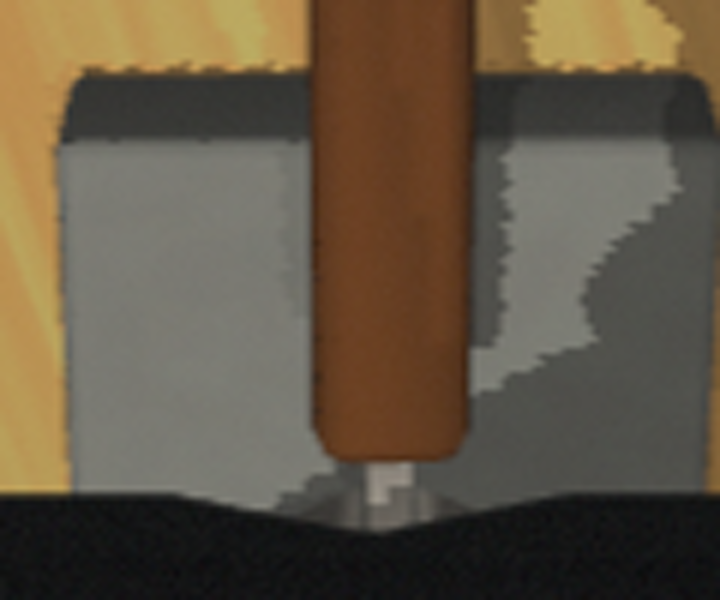

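```bash
python3 -c "
from rig import job_done
print(job_done())"
```

```text
the job is handed in; nothing more can be done
None
```

The chuck was wrung home, driven loose with the drift, and left standing upright on the drift in the slot. I handed the job in at about 35 s of the 72 s allowed.

- **Seating:** I turned the chuck to line its tang up with the slot, lowered it in without dropping it, and wrung it ±4–5° with a push that built up to about 25–27 N. The gripper's height stopped changing at the predicted home position (0.1237 m). The taper held against an upward pull (14 N read at the wrist, about 9 N net of the chuck's weight), and the chuck stayed put when I let go.
- **Driving out:** The drift went into the slot from the socket's +y side and met the tang about 22 mm past the axis; the description said about 17 mm. The force along the slot peaked at about 14 N in the readings I took, then fell to nearly nothing. I left the drift's nose about 87 mm past the axis.
- **Last checks:** In the scene images the chuck stands upright, about 8–8.5 mm above its seated height, where 6 mm is enough to be free. The socket showed no clear shift. One image comparison put the spray can about half a pixel off sideways; I put that down to a moving shadow, as nothing came near it.
- **What did not work:** My final close wrist view missed the gap between collar and sleeve, so the lift rests on the scene-image shift and the wedge's geometry. I also let the gripper tilt by 1–2° during the pushes, with no visible effect on the result.

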